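# Putting tea tins away in the shuttered pantry case

## Task

Pull the stiff frosted shutter of the pantry case towards you until its leading edge is level with the brass tab, not past it (the crackers beyond stay covered). Then put every tea tin away in the row of its own length - long ones in the wide row, medium in the middle, short in the narrow row - lying flat on the floor of the case across the row, and finally push the shutter fully shut over them. Leave the other crockery where it stands.

Things in the scene. Friction and masses are not known exactly. Their poses are not given: they have to be found in the camera images.
- case: fixed oak case on the worktop, 270 (x) x 327 (y) x 48 mm high, origin at the centre of its underside. Inner floor 6 mm up; outer walls 5 mm (x ends), 10 mm (y sides). Its +x part holds three rows along x, from x=-0.040 to +0.130, parted by 5 mm walls 36 mm high. A cross wall at x=-0.043 parts off a bay on the robot's side (-x) with wrapped crackers
- row_wide (a point): middle of the floor of the wide row, at (0.045, -0.0915, 0.006) in the case's frame; 170 mm (case x) x 124 mm (case y). Tins lie across it (along case y), two one behind the other, for instance 40 mm on the +x and 25 mm on the -x side of this point, with room for fingers at their long sides
- row_middle (a point): middle of the floor of the middle row, at (0.045, 0.025, 0.006) in the case's frame; 170 mm (case x) x 99 mm (case y), used likewise
- row_narrow (a point): middle of the floor of the narrow row, at (0.045, 0.1165, 0.006) in the case's frame; 170 mm (case x) x 74 mm (case y), used likewise
- shutter (a joint): frosted shutter (black frame, 260 x 312 x 8 mm, its top face 57 mm above the worktop) sliding level over the case: 0 = shut, grows in metres as it is pulled along the case's -x (towards the robot), up to 0.215. Stiff: it takes some 9 to 12 N to slide and stays where it is left; a firm stop at 0. It starts between 0 and 0.025
- shutter_handle (a point): middle of the shutter's upright black handle bar: 12 mm thick (case x), 90 mm long (case y), it stands 36 mm above the shutter's top face to 93 mm above the worktop; this point is 18 mm below its top. It lies 35 mm behind the shutter's leading edge
- shutter_edge (a point): right-hand end (-y) of the top of the shutter's leading (+x) edge, which uncovers the rows as it moves towards the robot. At joint value 0 it is at x=+0.130 in the case's frame
- tab: upright brass tab on the outside of the case's right-hand (-y) long wall, 8 mm (x) x 12 mm (y) x 72 mm high, origin at the centre of its foot, axes as the case's: marks how far the leading edge is to come, that is the edge's x in the case's frame should be the tab's. It does not stop the shutter
- long_1: long tea tin, plain metal bar-shaped box 110 mm long (its x) with a square section 36 x 36 mm, 0.1 to 0.3 kg, origin at its middle (18 mm above what it lies on). Absent in some starts. Belongs in the wide row
- long_2: long tea tin, plain metal bar-shaped box 110 mm long (its x) with a square section 36 x 36 mm, 0.1 to 0.3 kg, origin at its middle (18 mm above what it lies on). Absent in some starts. Belongs in the wide row
- medium_1: medium tea tin, plain metal bar-shaped box 85 mm long (its x) with a square section 36 x 36 mm, 0.1 to 0.3 kg, origin at its middle (18 mm above what it lies on). Absent in some starts. Belongs in the middle row
- medium_2: medium tea tin, plain metal bar-shaped box 85 mm long (its x) with a square section 36 x 36 mm, 0.1 to 0.3 kg, origin at its middle (18 mm above what it lies on). Absent in some starts. Belongs in the middle row
- short_1: short tea tin, plain metal bar-shaped box 60 mm long (its x) with a square section 36 x 36 mm, 0.1 to 0.3 kg, origin at its middle (18 mm above what it lies on). Absent in some starts. Belongs in the narrow row
- short_2: short tea tin, plain metal bar-shaped box 60 mm long (its x) with a square section 36 x 36 mm, 0.1 to 0.3 kg, origin at its middle (18 mm above what it lies on). Absent in some starts. Belongs in the narrow row
- ramekin: small blue-green bowl 68 mm wide, 42 mm high, origin under it: bystander among the tins
- salt_jar: low white jar 54 mm wide, 44 mm high, origin under it: bystander among the tins
- pestle_stone: marble weight 66 mm wide, 36 mm high, origin under it: bystander among the tins
Things that resemble listed ones, but are neither listed nor needed, are in the scene too. Leave any pink or red look-alike of the long_2 alone. Leave any turquoise look-alike of the medium_2 alone.

How it is judged (in metres and radians):
On the way, in this order (a step that is already met when the one before it is completed fails the run):
1. the shutter's leading edge stands within 8 mm of the brass tab (x of shutter_edge in the frame of tab between -0.008 and 0.008 m), for 0.3 s.
2. every tea tin lies in the row of its length, with the shutter still drawn back (y of long_1 in the frame of case between -0.1045 and -0.0785 m and x of long_1 in the frame of case between -0.026 and 0.116 m and z of long_1 in the frame of case between 0.018 and 0.03 m and angle between the x axis of each of long_1, long_2, medium_1, medium_2, short_1, short_2 and the y axis of case, either way round below 0.3 rad and linear speed of each of long_1, long_2, medium_1, medium_2, short_1, short_2 below 0.03 m/s and y of long_2 in the frame of case between -0.1045 and -0.0785 m and x of long_2 in the frame of case between -0.026 and 0.116 m and z of long_2 in the frame of case between 0.018 and 0.03 m and y of medium_1 in the frame of case between 0.012 and 0.038 m and x of medium_1 in the frame of case between -0.026 and 0.116 m and z of medium_1 in the frame of case between 0.018 and 0.03 m and y of medium_2 in the frame of case between 0.012 and 0.038 m and x of medium_2 in the frame of case between -0.026 and 0.116 m and z of medium_2 in the frame of case between 0.018 and 0.03 m and y of short_1 in the frame of case between 0.1035 and 0.1295 m and x of short_1 in the frame of case between -0.026 and 0.116 m and z of short_1 in the frame of case between 0.018 and 0.03 m and y of short_2 in the frame of case between 0.1035 and 0.1295 m and x of short_2 in the frame of case between -0.026 and 0.116 m and z of short_2 in the frame of case between 0.018 and 0.03 m and value of joint shutter above 0.1 m), for 0.2 s.
At the end, for the whole second after the job is handed in: Every tin present lies at rest on the floor of the row of its length, across the row (within 0.3 rad), its middle within 13 mm of the row's middle line; the shutter is shut to within 8 mm (y of long_1 in the frame of case between -0.1045 and -0.0785 m and x of long_1 in the frame of case between -0.026 and 0.116 m and z of long_1 in the frame of case between 0.018 and 0.03 m and angle between the x axis of each of long_1, long_2, medium_1, medium_2, short_1, short_2 and the y axis of case, either way round below 0.3 rad and linear speed of each of long_1, long_2, medium_1, medium_2, short_1, short_2 below 0.03 m/s and y of long_2 in the frame of case between -0.1045 and -0.0785 m and x of long_2 in the frame of case between -0.026 and 0.116 m and z of long_2 in the frame of case between 0.018 and 0.03 m and y of medium_1 in the frame of case between 0.012 and 0.038 m and x of medium_1 in the frame of case between -0.026 and 0.116 m and z of medium_1 in the frame of case between 0.018 and 0.03 m and y of medium_2 in the frame of case between 0.012 and 0.038 m and x of medium_2 in the frame of case between -0.026 and 0.116 m and z of medium_2 in the frame of case between 0.018 and 0.03 m and y of short_1 in the frame of case between 0.1035 and 0.1295 m and x of short_1 in the frame of case between -0.026 and 0.116 m and z of short_1 in the frame of case between 0.018 and 0.03 m and y of short_2 in the frame of case between 0.1035 and 0.1295 m and x of short_2 in the frame of case between -0.026 and 0.116 m and z of short_2 in the frame of case between 0.018 and 0.03 m and value of joint shutter below 0.008 m and velocity of joint shutter below 0.01 m/s); the robot touches nothing.
It fails at once if the shutter is pulled more than 20 mm past the brass tab (x of shutter_edge in the frame of tab below -0.02 m).
It fails at once if the ramekin, the jar or the marble weight is tipped over or pushed more than 50 mm away (distance of any of ramekin, salt_jar, pestle_stone from where it was at the start of the episode above 0.05 m or angle between any of ramekin, salt_jar, pestle_stone's own z axis and vertical above 0.7 rad).
Of long_1, long_2, medium_1, medium_2, short_1, short_2 only 4 to 6 are there at a start; the rules pass over those that are not, and their reading is None.
At some moment in a run one of long_1, long_2, medium_1, medium_2, short_1, short_2 may be knocked a few centimetres aside while the robot is not near it.
Once in a run the grip may slacken for a moment while it holds something.
It also fails if it takes over 210 s, if anything falls off the work surface, if the arm or the gripper's body presses on something with over 40 N, if the wrist force passes 120 N, or if a joint passes its speed limit or range.

## Robot

A 6-joint arm with a two-finger parallel gripper is mounted at the origin on the work surface. World frame = base frame: x ahead of the robot, y to its left, z up, the work surface at z = 0. Lengths are in m, angles in degrees, forces in N, time in s.
With the tool pointing down it reaches from about 0.35 to 0.875 m from the base axis. Payload 4.2 kg.
Tool frame: the origin (TCP) lies at the very end of the fingers, on their centre line; the grasp point (between the pads) lies 19 mm behind it (tcp_to_grasp is the z of the grasp point in the tool frame, in m); z points along the fingers, y is the direction in which the jaws open and shut (so a half turn about z gives the same grasp; the last joint's range is limited). The gripper opens to 87 mm and grips with 3 to 60 N. Pads are 19 mm wide; open, the fingers measure 117 mm over their backs; the gripper's body (75 mm by 190 mm) begins 51 mm behind the grasp point.
Start: joints at [86.78, 22.042, 0.453, 0, -68.411, -14.817], TCP at [0.193, 0.594, 0.223] pointing down, gripper open.
Joint ranges: [-179.83, 179.83], [-69.29, 118.12], [-61.27, 80.66], [-181.25, 117.63], [-171.15, -9.14], [-177.46, 177.46]. Speed limits (degrees/s): [159.86, 159.86, 180, 180, 180, 180].

## Interface

Orientations are given as a 3x3 rotation matrix whose columns are the frame's x, y, z axes.
In Python, from station import sense, capture, camera_params, finish_job, tcp_to_grasp gives the robot as it stands.
- The arm moves only by the shell command python3 -m inch 'ROWS'. ROWS is JSON, a list of rows, each an object of numbers: "jaw": the closure in counts, from 0 (fully open) to 255 (shut); "x", "y", "z": the shift along the world's x, y, z normalised to -1 to 1, where 1 is 0.06 m; "ax", "ay", "az": the turn, a rotation vector about the world's x, y, z normalised to -1 to 1, where 1 is 10 degrees. A call has 1 to 12 rows; each row shifts and turns the pose as measured when the row begins; what a row does not reach is not made up. A row lasts 1/8 s, in which the tool goes at most 62.5 mm and 10.7 degrees, less where a joint would pass 70% of its speed; a pose out of reach is approached as far as the arm can. A call with a number of a shift or a turn outside -1 to 1 is refused whole. A call with a gripper value outside its range is refused whole. The fingers move at their own pace and stop on an object; the grip force is fixed at half the most. Time passes only in rows, so rows that do not move let the fingers close. It gives the time, the measured TCP pose, the force and the opening at its end, in the units of the state.
- sense(): the state, without advancing time (a new reading comes with each control period).
- capture(name): name is "side" or "top" or "wrist"; returns the picture (480x640x3 uint8, red, green, blue); there is no depth.
- camera_params(name): a dict with "vfov" (degrees; the focal length in pixels is half the picture's height over the tangent of half this angle, whatever the lens; pixels are square), "cx", "cy" (the principal point, pixels), "D" ([k1, k2, p1, p2, k3] as OpenCV has them; the pictures are not rectified), "R" (3x3) and "t" (3): a world point X has camera coordinates R X + t. Camera axes: x right, y down, z forward; pixel columns grow to the right and rows downward; lengths in m; the calibration is good to about 2 mm. A picture is of the moment at which its call begins: read the wrist's pose just before it. camera_params takes no time and is no camera call; for the wrist camera it gives the pose at the moment of the call.
- finish_job(): hands the job in, once; it reports no verdict.
The state is a dict: "time_s": time; "joints": joint angles; "joint_velocities": joint speeds; "effort": joint torques, N m; "tcp_pos": TCP position; "ee_rot": TCP orientation; "wrist_force": force on the tool from outside, world axes, zero at the start; "moment": the same for the moment, N m; "gripper_width": opening from 0.0 (shut) to 1.0 (fully open).
Only numpy, scipy, OpenCV 4.12 (cv2) and the standard library are available. Lean on these libraries where they do the work, as an engineer would, in place of code of your own. Each camera call takes 0.05 s, during which the arm holds its last target.

## Working session

There is one attempt and no reset: what is moved stays moved. The work goes in short steps, Python scripts to look and compute and a shell command to move; the robot and the scene stay as the last step left them, time stands still between calls to the robot, and variables do not carry over. Pictures are saved under pics/ and viewed, and the job is handed in when it is done.

```bash
ls; mkdir -p pics
python3 - <<'E'
from station import sense, capture, camera_params, tcp_to_grasp
import cv2, numpy as np
print(tcp_to_grasp)
for n in ("top","side","wrist"):
    p=camera_params(n); print(n,p)
    im=capture(n); cv2.imwrite(f"pics/{n}0.png",im[:,:,::-1])
print(sense())
E
```

```text
pics
-0.0187
top {'vfov': 50.28210529908665, 'cx': 327.80308211890286, 'cy': 237.16157485393228, 'D': array([-0.08347909,  0.        ,  0.        ,  0.        ,  0.        ]), 'R': array([[-0.00708572, -0.99981031, -0.0181421 ],
       [-0.99408428,  0.00900916, -0.10823718],
       [ 0.1083801 ,  0.01726784, -0.99395954]]), 't': array([-0.09189054,  0.50459166,  1.29738935])}
side {'vfov': 49.051298151228195, 'cx': 325.932171956203, 'cy': 236.92459027503978, 'D': array([6.65828611e-05, 0.00000000e+00, 0.00000000e+00, 0.00000000e+00,
       0.00000000e+00]), 'R': array([[-0.87289262, -0.48784536, -0.00808583],
       [-0.36138215,  0.65757116, -0.66106211],
       [ 0.32781309, -0.57411416, -0.75028762]]), 't': array([0.40227373, 0.30800318, 0.95754453])}
wrist {'vfov': 58.09882614134697, 'cx': 318.86820083283817, 'cy': 228.23406602299676, 'D': array([-0.05832699,  0.        ,  0.        ,  0.        ,  0.        ]), 'R': array([[-0.30922343, -0.95098657,  0.00232653],
       [-0.91234023,  0.29734574,  0.28146192],
       [-0.26835829,  0.08491203, -0.95956958]]), 't': array([ 0.6241169 , -0.03470789,  0.39231545])}
{'time_s': 0.15, 'joints': array([ 8.67795575e+01,  2.20809197e+01,  3.99014798e-01, -2.09803126e-02,
       -6.84110428e+01, -1.48173813e+01]), 'joint_velocities': array([-0.04561947, -0.14765865,  0.35120331,  0.04587763, -0.00996407,
       -0.04290646]), 'effort': array([ 4.32050902e-04, -3.91053021e+01,  1.87587494e+01,  4.22222838e+00,
        1.23726425e-02, -1.35922178e-04]), 'tcp_pos': array([0.19336319, 0.5938685 , 0.22171541]), 'ee_rot': array([[ 9.50810516e-01, -3.09772782e-01, -4.31082266e-04],
       [-3.09773070e-01, -9.50809173e-01, -1.60052962e-03],
       [ 8.59235387e-05,  1.65533807e-03, -9.99998626e-01]]), 'wrist_force': array([0.01576283, 0.3654468 , 0.51296655]), 'moment': array([ 0.00774002, -0.0323992 ,  0.00133052]), 'gripper_width': 1.0023146314538545}
```

View pics/top0.png

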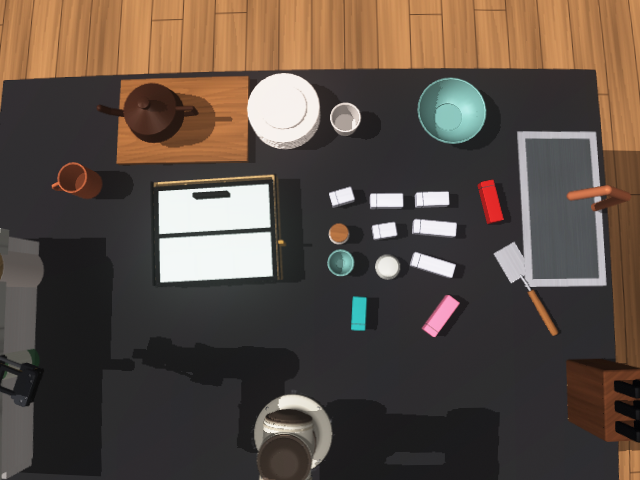

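View pics/side0.png

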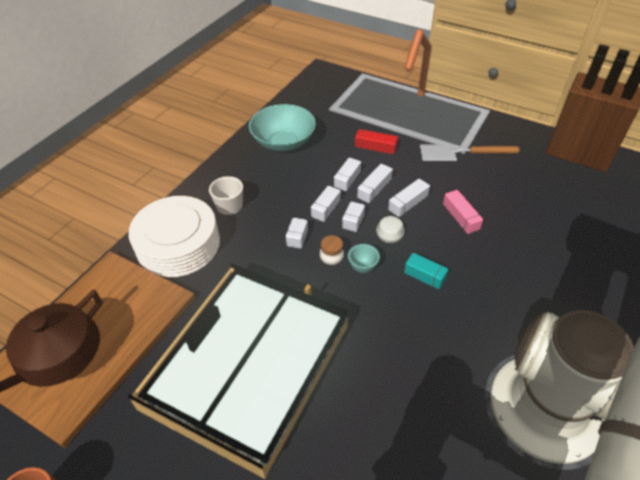

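View pics/wrist0.png

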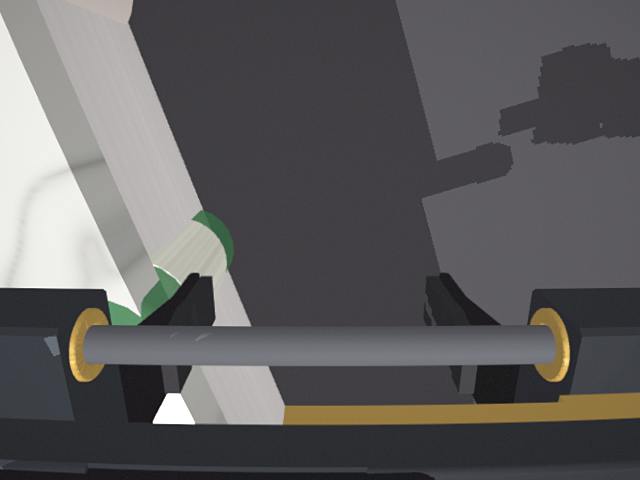

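The top view shows the case at (218,231), with its handle at (211,195) and the tab at (281,242). There are six pale tins:
- short: (342,197) and (384,231)
- medium: (386,200) and (432,199)
- long: (434,228) and (433,265)

The decoys are red (490,201), pink (440,315) and turquoise (359,313). The bystanders are at (338,233), (341,262) and (387,267). Next I'll measure.

```bash
cat > h.py <<'E'
import cv2, numpy as np
from station import sense, capture, camera_params
def K(p,h=480):
    f=h/2/np.tan(np.radians(p['vfov'])/2)
    return np.array([[f,0,p['cx']],[0,f,p['cy']],[0,0,1.]])
def p2w(p,uv,z):
    uv=np.asarray(uv,float).reshape(-1,1,2)
    n=cv2.undistortPoints(uv,K(p),p['D']).reshape(-1,2)
    d=np.c_[n,np.ones(len(n))]@p['R']      # rows: R^T d
    c=-p['R'].T@p['t']
    s=(z-c[2])/d[:,2]
    return c+s[:,None]*d
def w2p(p,X):
    r,_=cv2.Rodrigues(p['R'])
    return cv2.projectPoints(np.asarray(X,float).reshape(-1,1,3),r,p['t'],K(p),p['D'])[0].reshape(-1,2)
def crop(im,name,x0,y0,x1,y1,s):
    cv2.imwrite(name,cv2.resize(im[y0:y1,x0:x1,::-1],None,fx=s,fy=s,interpolation=cv2.INTER_CUBIC))
E
python3 - <<'E'
from h import *
im=cv2.imread("pics/top0.png")[:,:,::-1]
p=camera_params("top")
crop(im,"pics/t_case.png",140,165,300,295,5)
crop(im,"pics/t_tins.png",315,170,515,350,4)
g=((im.min(2)>150)).astype(np.uint8)
n,l,st,c=cv2.connectedComponentsWithStats(g)
for i in range(1,n):
    if 320<c[i][0]<470 and 180<c[i][1]<290 and st[i,4]>60:
        m=(l==i).astype(np.uint8)
        ct=cv2.findContours(m,cv2.RETR_EXTERNAL,cv2.CHAIN_APPROX_NONE)[0][0]
        (cx,cy),wh,a=cv2.minAreaRect(ct.astype(np.float32))
        print(c[i].round(1),st[i,4],np.round(wh,1),a,p2w(p,[cx,cy],.036).round(4))
E
```

```text
[341.2 195.9] 311 [13.4 23.1] 73.3007583618164 [[ 0.61   -0.1317  0.036 ]]
[386.1 199.9] 433 [13. 32.] 90.0 [[ 0.5995 -0.2476  0.036 ]]
[431.4 198.4] 452 [14. 33.] 90.0 [[ 0.5999 -0.3656  0.036 ]]
[434.  227.3] 593 [43.5 13.7] 5.440332412719727 [[ 0.5258 -0.3699  0.036 ]]
[383.8 230.1] 323 [13.6 23.5] 80.53767395019531 [[ 0.5197 -0.2402  0.036 ]]
[432.6 264.5] 616 [44.  14.1] 17.35402488708496 [[ 0.4303 -0.3635  0.036 ]]
[386.1 266.4] 395 [20.5 22.5] 81.8698959350586 [[ 0.4269 -0.2444  0.036 ]]
```

View pics/t_case.png

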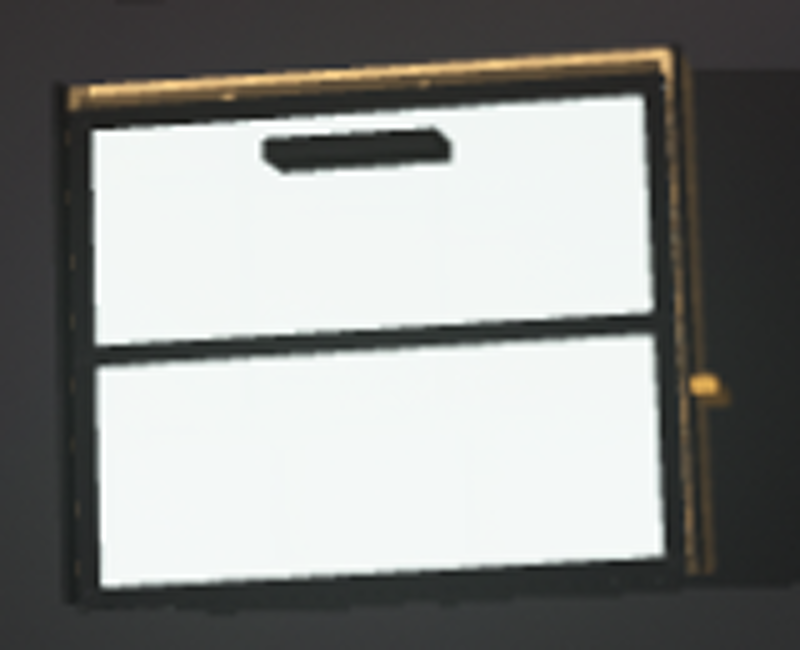

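View pics/t_tins.png

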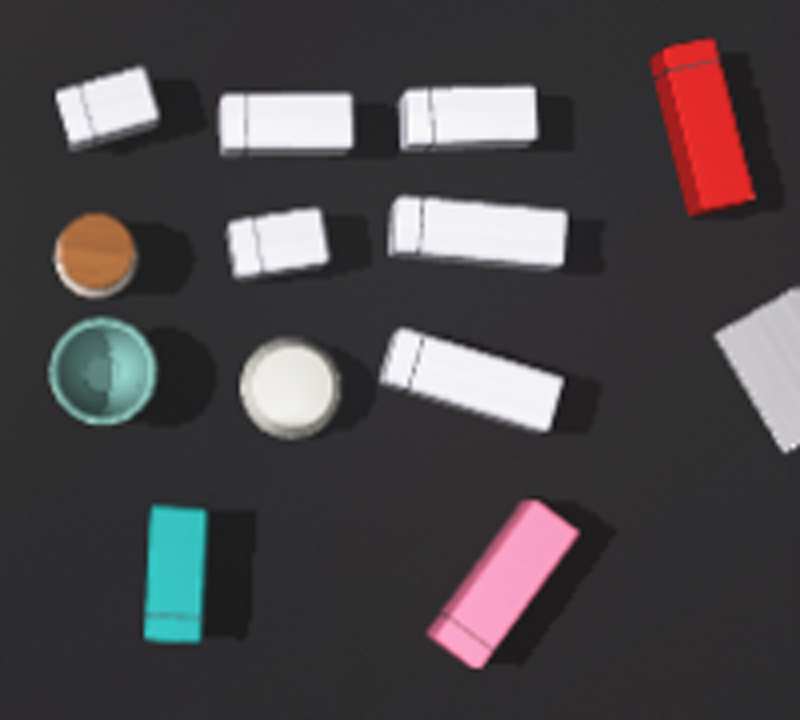

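Run:
```python
from h import *
p=camera_params("top")
o=np.array([140,165])
f=lambda l,z: print(p2w(p,np.array(l)/5.+o-0.4,z).round(4).tolist())
print("glass TL TR BR BL");f([(92,128),(645,95),(665,555),(100,587)],.057)
print("bar top corners L R at z=.093 ");f([(263,140),(285,170),(436,128),(452,160)],.093)
print("case top TL TR z=.048");f([(67,90),(683,47)],.048)
print("tab top");f([(704,385)],.072)
```

```text
glass TL TR BR BL
[[0.6272, 0.3437, 0.057], [0.6403, 0.0546, 0.057], [0.4045, 0.0432, 0.057], [0.3896, 0.3325, 0.057]]
bar top corners L R at z=.093 
[[0.6122, 0.2426, 0.093], [0.5968, 0.231, 0.093], [0.6171, 0.1548, 0.093], [0.6007, 0.1465, 0.093]]
case top TL TR z=.048
[[0.6496, 0.3611, 0.048], [0.6674, 0.0363, 0.048]]
tab top
[[0.4888, 0.022, 0.072]]
```

```bash
python3 -m inch '[{"x":0.6,"y":-0.7,"z":0.1,"az":-0.7},{"x":0.6,"y":-0.7,"z":0.1,"az":-0.7},{"x":0.6,"y":-0.7,"z":0.1,"az":-0.7},{"x":0.6,"y":-0.7,"z":0.1,"az":-0.7},{"x":0.6,"y":-0.7,"z":0.1,"az":-0.7},{"x":0.6,"y":-0.7,"z":0.1,"az":-0.7},{"x":0.6,"y":-0.7,"z":0.1,"az":-0.7},{"x":0.6,"y":-0.7,"z":0.1,"az":-0.7},{"x":0,"y":0,"z":0}]'
python3 - <<'E'
from h import *
s=sense();R=s['ee_rot'];print(s['tcp_pos'],np.degrees(np.arctan2(R[1,0],R[0,0])),R[:,2],s['joints'])
E
```

```text
[0.19336319 0.5938685  0.22171541] -18.045555228288908 [-4.31082266e-04 -1.60052962e-03 -9.99998626e-01] [ 8.67795575e+01  2.20809197e+01  3.99014798e-01 -2.09803126e-02
 -6.84110428e+01 -1.48173813e+01]$[0]: bad value
```

```bash
python3 -m inch '[{"jaw":0,"x":0.6,"y":-0.7,"z":0.1,"ax":0,"ay":0,"az":-0.7}]'; python3 -c "
from h import *
s=sense();print(s['tcp_pos'],s['time_s'])"
```

```text
time_s: 0.28
tcp_pos: [0.2282, 0.5528, 0.2261]
ee_rot: [[0.906, -0.423, -0.001], [-0.423, -0.906, -0.003], [0.0, 0.004, -1.0]]
wrist_force: [0.3, -0.1, -0.4]
gripper_width: 1.004
[0.22821522 0.55283179 0.22606131] 0.275
```

```bash
python3 -m inch '[{"jaw":0,"x":0.61,"y":-0.76,"z":0.1,"ax":0,"ay":0,"az":-0.78},{"jaw":0,"x":0.61,"y":-0.76,"z":0.1,"ax":0,"ay":0,"az":-0.78},{"jaw":0,"x":0.61,"y":-0.76,"z":0.1,"ax":0,"ay":0,"az":-0.78},{"jaw":0,"x":0.61,"y":-0.76,"z":0.1,"ax":0,"ay":0,"az":-0.78},{"jaw":0,"x":0.61,"y":-0.76,"z":0.1,"ax":0,"ay":0,"az":-0.78},{"jaw":0,"x":0.61,"y":-0.76,"z":0.1,"ax":0,"ay":0,"az":-0.78},{"jaw":0,"x":0.61,"y":-0.76,"z":0.1,"ax":0,"ay":0,"az":-0.78},{"jaw":0,"x":0.61,"y":-0.76,"z":0.1,"ax":0,"ay":0,"az":-0.78},{"jaw":0,"x":0,"y":0,"z":0,"ax":0,"ay":0,"az":0}]'
python3 - <<'E'
from h import *
s=sense();R=s['ee_rot'];print(s['tcp_pos'],np.degrees(np.arctan2(R[1,0],R[0,0])),R[:,2],s['joints'],s['time_s'])
cv2.imwrite("pics/w1.png",capture("wrist")[:,:,::-1])
E
```

```text
time_s: 1.4
tcp_pos: [0.5283, 0.1723, 0.2734]
ee_rot: [[0.007, -1.0, -0.006], [-1.0, -0.007, -0.002], [0.002, 0.007, -1.0]]
wrist_force: [-0.6, 0.2, -0.1]
gripper_width: 1.0
[0.5283482  0.17228456 0.27341542] -89.6240713318099 [-0.0064961  -0.00166344 -0.99997752] [ 34.69466328  13.62238652  -4.23817684  -0.13997334 -72.49975956
 -34.27652561] 1.4
```

View pics/w1.png

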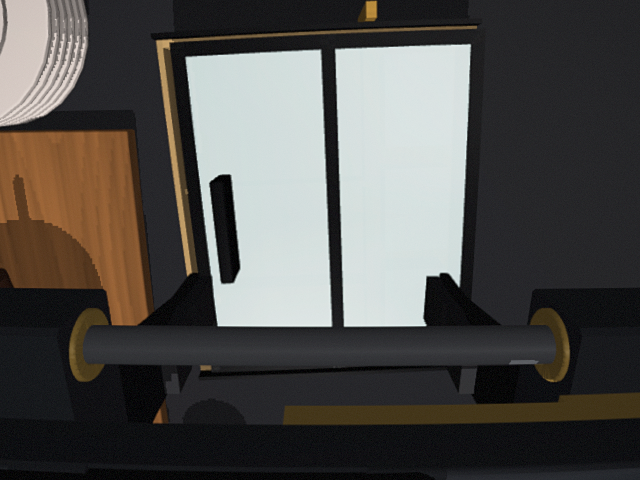

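Run:
```python
from h import *
im=cv2.imread("pics/w1.png")[:,:,::-1]
im=cv2.convertScaleAbs(im,alpha=1.6,beta=30)
crop(im,"pics/w1a.png",140,0,340,150,4)
crop(im,"pics/w1b.png",140,150,340,300,4)
crop(im,"pics/w1c.png",320,0,520,150,4)
```

```text
(no output)
```

View pics/w1a.png

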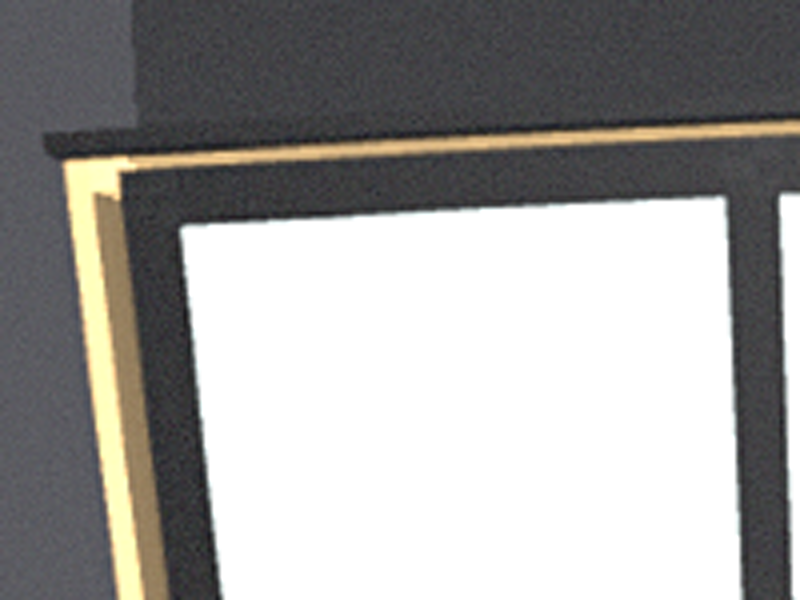

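View pics/w1b.png

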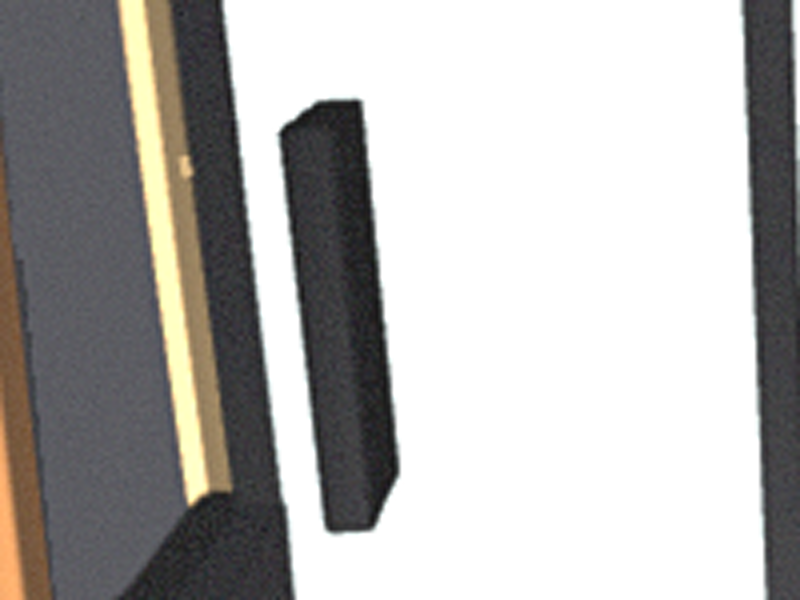

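View pics/w1c.png

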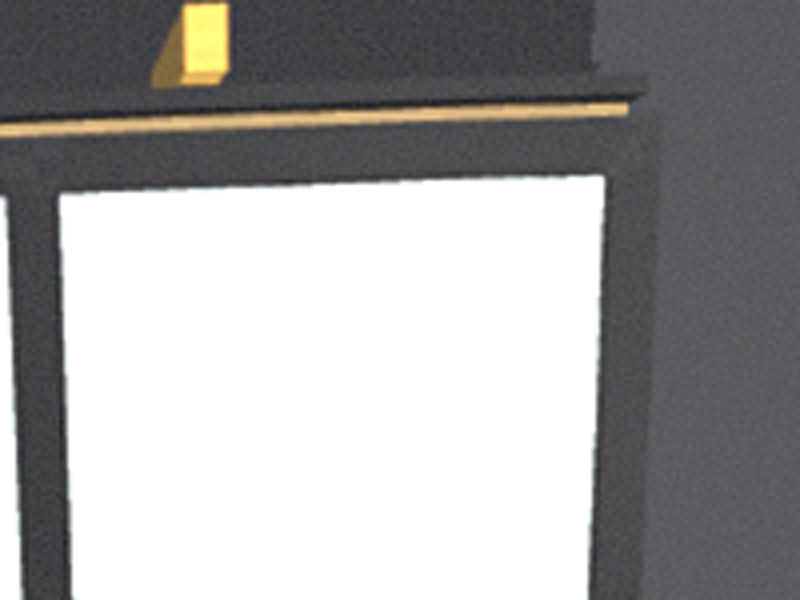

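Run:
```python
from h import *
p=camera_params("wrist")
a=np.array([140,0]);b=np.array([140,150]);c=np.array([320,0])
f=lambda n,l,o,z: print(n,p2w(p,np.array(l)/4.+o-0.4,z).round(4).tolist())
f("bar top",[(282,132),(328,530),(372,527)],b,.093)
f("case +x-y corner",[(63,160)],a,.048); f("+x edge ",[(188,500)],b,.048)
f("-y edge -x corner",[(629,103)],c,.048)
f("shutter +x-y corner, -x-y",[(122,172)],a,.057);f("",[(655,118)],c,.057)
f("glass",[(180,226)],a,.057);f("",[(603,176)],c,.057)
f("tab top",[(185,3),(228,6),(222,72),(183,70)],c,.072)
```

```text
bar top [[0.6133, 0.1593, 0.093], [0.6087, 0.2459, 0.093], [0.5991, 0.2451, 0.093]]
case +x-y corner [[0.6645, 0.0453, 0.048]]
+x edge  [[0.6528, 0.2579, 0.048]]
-y edge -x corner [[0.3937, 0.0312, 0.048]]
shutter +x-y corner, -x-y [[0.6492, 0.049, 0.057]]
 [[0.3911, 0.0354, 0.057]]
glass [[0.6378, 0.0596, 0.057]]
 [[0.401, 0.047, 0.057]]
tab top [[0.4906, 0.0191, 0.072], [0.4822, 0.0195, 0.072], [0.4829, 0.0315, 0.072], [0.4906, 0.0313, 0.072]]
```

```bash
python3 -m inch '[{"jaw":0,"x":0.32,"y":0.12,"z":-0.6,"ax":0,"ay":-0.04,"az":0.1},{"jaw":0,"x":0.32,"y":0.12,"z":-0.6,"ax":0,"ay":0,"az":0.1},{"jaw":0,"x":0.32,"y":0.12,"z":-0.6,"ax":0,"ay":0,"az":0.06},{"jaw":0,"x":0.32,"y":0.12,"z":-0.6,"ax":0,"ay":0,"az":0},{"jaw":0,"x":0,"y":0,"z":0,"ax":0,"ay":0,"az":0}]'
python3 - <<'E'
from h import *
s=sense();R=s['ee_rot'];print(s['tcp_pos'],np.degrees(np.arctan2(R[1,0],R[0,0])),R[:,2],s['joints'],s['time_s'])
cv2.imwrite("pics/w2.png",capture("wrist")[:,:,::-1])
E
```

```text
time_s: 2.08
tcp_pos: [0.6019, 0.2084, 0.1249]
ee_rot: [[0.066, -0.998, -0.0], [-0.998, -0.066, 0.0], [-0.0, 0.0, -1.0]]
wrist_force: [0.2, 0.7, 0.5]
gripper_width: 1.004
[0.60186815 0.20837758 0.12492505] -86.19281954722071 [-4.96664471e-04  3.15977990e-04 -9.99999827e-01] [ 3.36119334e+01  2.77077821e+01 -5.21474752e+00 -3.67226297e-02
 -5.70911528e+01 -2.97847930e+01] 2.075
```

View pics/w2.png

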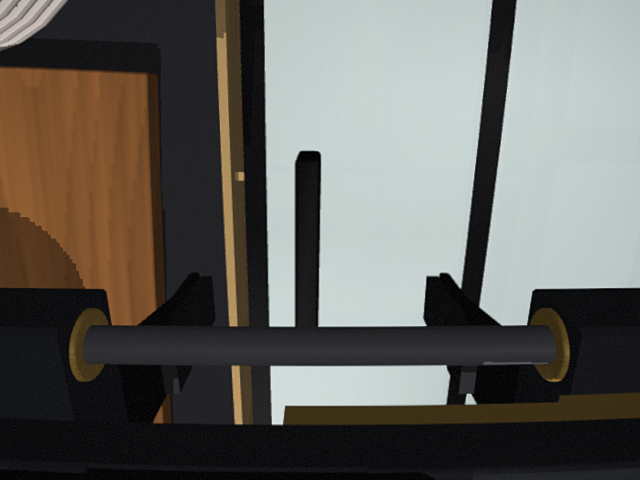

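```bash
python3 -m inch '[{"jaw":0,"x":0.03,"y":-0.05,"z":-0.5,"ax":0,"ay":0,"az":-0.08},{"jaw":0,"x":0.03,"y":-0.05,"z":-0.48,"ax":0,"ay":0,"az":0},{"jaw":0,"x":0,"y":0,"z":0,"ax":0,"ay":0,"az":0}]'; python3 -m inch '[{"jaw":255,"x":0,"y":0,"z":0,"ax":0,"ay":0,"az":0},{"jaw":255,"x":0,"y":0,"z":0,"ax":0,"ay":0,"az":0},{"jaw":255,"x":0,"y":0,"z":0,"ax":0,"ay":0,"az":0},{"jaw":255,"x":0,"y":0,"z":0,"ax":0,"ay":0,"az":0},{"jaw":255,"x":0,"y":0,"z":0,"ax":0,"ay":0,"az":0},{"jaw":255,"x":0,"y":0,"z":0,"ax":0,"ay":0,"az":0}]'
```

```text
time_s: 2.5
tcp_pos: [0.6068, 0.206, 0.0746]
ee_rot: [[0.058, -0.998, 0.013], [-0.998, -0.058, 0.007], [-0.006, -0.013, -1.0]]
wrist_force: [0.2, 0.4, 0.8]
gripper_width: 1.001
time_s: 3.25
tcp_pos: [0.6091, 0.2083, 0.082]
ee_rot: [[0.061, -0.998, 0.023], [-0.998, -0.06, 0.012], [-0.01, -0.023, -1.0]]
wrist_force: [-1.2, -0.2, -0.4]
gripper_width: 0.407
```

```bash
for i in 1 2 3; do python3 -m inch '[{"jaw":255,"x":0,"y":0,"z":0,"ax":0,"ay":0,"az":0},{"jaw":255,"x":0,"y":0,"z":0,"ax":0,"ay":0,"az":0}]'; done; python3 -c "
from h import *
s=sense();print(s)"
```

```text
time_s: 3.5
tcp_pos: [0.609, 0.2082, 0.0817]
ee_rot: [[0.06, -0.998, 0.022], [-0.998, -0.06, 0.011], [-0.01, -0.023, -1.0]]
wrist_force: [0.2, -0.6, 0.7]
gripper_width: 0.171
time_s: 3.75
tcp_pos: [0.608, 0.2081, 0.0815]
ee_rot: [[0.059, -0.998, 0.02], [-0.998, -0.059, 0.011], [-0.01, -0.02, -1.0]]
wrist_force: [-0.6, 0.1, 1.1]
gripper_width: 0.138
time_s: 4.0
tcp_pos: [0.608, 0.2081, 0.0815]
ee_rot: [[0.059, -0.998, 0.02], [-0.998, -0.059, 0.011], [-0.01, -0.02, -1.0]]
wrist_force: [-0.8, 0.7, 1.8]
gripper_width: 0.132
{'time_s': 4.0, 'joints': array([ 33.33820658,  30.18908288,  -8.08581466,   0.130774  ,
       -50.43672736, -30.02922911]), 'joint_velocities': array([-0.10496418,  0.06112424,  0.05739859, -0.04430215, -0.03681151,
        0.0095219 ]), 'effort': array([ -0.34590089, -42.52678871,  16.05509698,   3.87399584,
         0.41051044,   0.13846414]), 'tcp_pos': array([0.60802491, 0.2080572 , 0.08150752]), 'ee_rot': array([[ 0.05924778, -0.99804786,  0.01975254],
       [-0.99819618, -0.05904111,  0.01088769],
       [-0.00970022, -0.02036198, -0.99974562]]), 'wrist_force': array([-0.77418265,  0.70608455,  1.81360075]), 'moment': array([ 0.14070685,  0.48054347, -0.10764781]), 'gripper_width': 0.13213487480043415}
```

```bash
python3 -m inch '[{"jaw":255,"x":-0.3,"y":-0.016,"z":0,"ax":0,"ay":0,"az":0},{"jaw":255,"x":-0.3,"y":-0.016,"z":0,"ax":0,"ay":0,"az":0},{"jaw":255,"x":-0.3,"y":-0.016,"z":0,"ax":0,"ay":0,"az":0},{"jaw":255,"x":-0.3,"y":-0.016,"z":0,"ax":0,"ay":0,"az":0}]'
```

```text
time_s: 4.5
tcp_pos: [0.5522, 0.2054, 0.0815]
ee_rot: [[0.061, -0.997, 0.053], [-0.998, -0.061, 0.019], [-0.016, -0.054, -0.998]]
wrist_force: [12.0, -2.5, -7.8]
gripper_width: 0.134
```

```bash
python3 -m inch '[{"jaw":255,"x":-0.3,"y":-0.016,"z":0,"ax":0,"ay":0.1,"az":0},{"jaw":255,"x":-0.3,"y":-0.016,"z":0,"ax":0,"ay":0.1,"az":0},{"jaw":255,"x":-0.3,"y":-0.016,"z":0,"ax":0,"ay":0.1,"az":0},{"jaw":255,"x":-0.3,"y":-0.016,"z":0,"ax":0,"ay":0.1,"az":0},{"jaw":255,"x":-0.2,"y":-0.01,"z":0,"ax":0,"ay":0.1,"az":0}]';  python3 -m inch '[{"jaw":255,"x":0,"y":0,"z":0,"ax":0,"ay":0,"az":0}]'
```

```text
time_s: 5.12
tcp_pos: [0.4852, 0.2021, 0.0816]
ee_rot: [[0.063, -0.998, 0.0], [-0.998, -0.063, 0.028], [-0.027, -0.002, -1.0]]
wrist_force: [10.9, -4.6, -6.7]
gripper_width: 0.132
time_s: 5.25
tcp_pos: [0.4846, 0.2019, 0.0815]
ee_rot: [[0.062, -0.998, -0.001], [-0.998, -0.062, 0.027], [-0.027, -0.001, -1.0]]
wrist_force: [-9.6, 3.7, 6.4]
gripper_width: 0.133
```

Run:
```python
from h import *
for n in("top","wrist"):
    im=capture(n); cv2.imwrite(f"pics/{n}3.png",im[:,:,::-1])
    if n=="top": crop(im,"pics/top3c.png",140,165,300,295,5)
```

```text
(no output)
```

View pics/top3c.png

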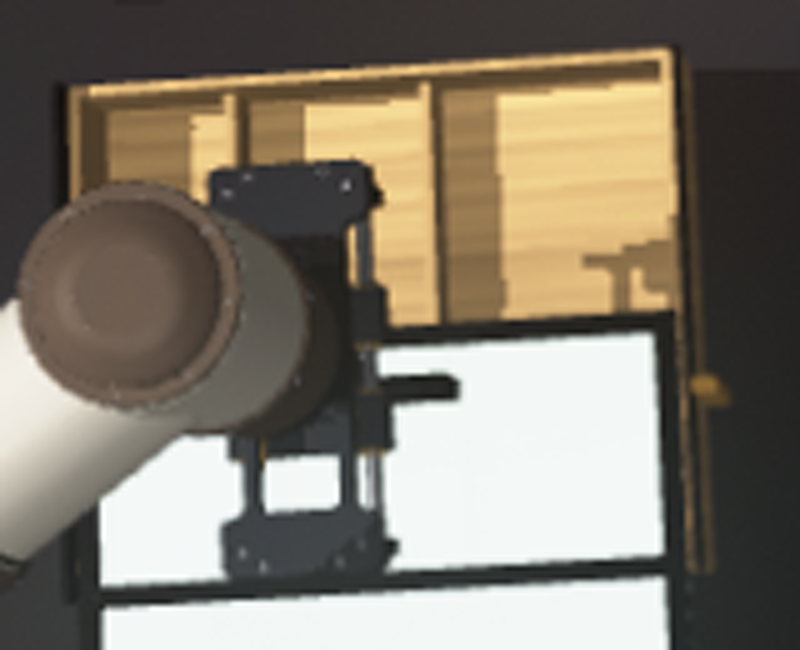

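View pics/wrist3.png

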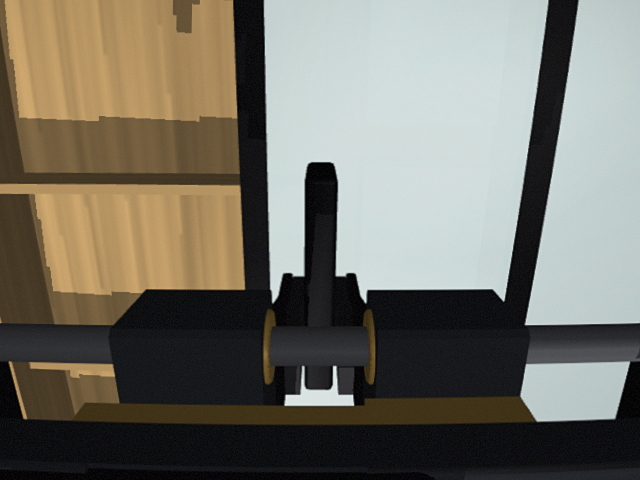

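Run:
```python
from h import *
p=camera_params("top")
o=np.array([140,165]); e=np.array([np.cos(np.radians(3)),np.sin(np.radians(3)),0])
q=lambda u,z:(p2w(p,np.array(u)/5.+o-0.4,z)@e)[0]
print(q((657,332),.057)+.0115, q((673,313),.057), q((704,384),.072))
```

```text
0.530852386512104 0.5285662204449709 0.48976233317863765
```

```bash
python3 -m inch '[{"jaw":255,"x":-0.3,"y":-0.016,"z":0,"ax":0,"ay":0,"az":0},{"jaw":255,"x":-0.3,"y":-0.016,"z":0,"ax":0,"ay":0,"az":0},{"jaw":255,"x":-0.15,"y":-0.008,"z":0,"ax":0,"ay":0,"az":0}]'
```

```text
time_s: 5.72
tcp_pos: [0.4489, 0.2003, 0.0815]
ee_rot: [[0.065, -0.998, 0.018], [-0.997, -0.065, 0.031], [-0.03, -0.02, -0.999]]
wrist_force: [10.7, -4.4, -7.3]
gripper_width: 0.131
```

```bash
python3 -m inch '[{"jaw":255,"x":-0.14,"y":-0.008,"z":0,"ax":0,"ay":0,"az":0},{"jaw":255,"x":0,"y":0,"z":0,"ax":0,"ay":0,"az":0}]'
python3 - <<'E'
from h import *
im=capture("top"); crop(im,"pics/top4c.png",140,165,300,295,5)
E
```

```text
time_s: 5.98
tcp_pos: [0.4425, 0.1998, 0.0815]
ee_rot: [[0.066, -0.998, 0.022], [-0.997, -0.065, 0.031], [-0.03, -0.024, -0.999]]
wrist_force: [-8.2, 3.6, 5.5]
gripper_width: 0.134
```

View pics/top4c.png

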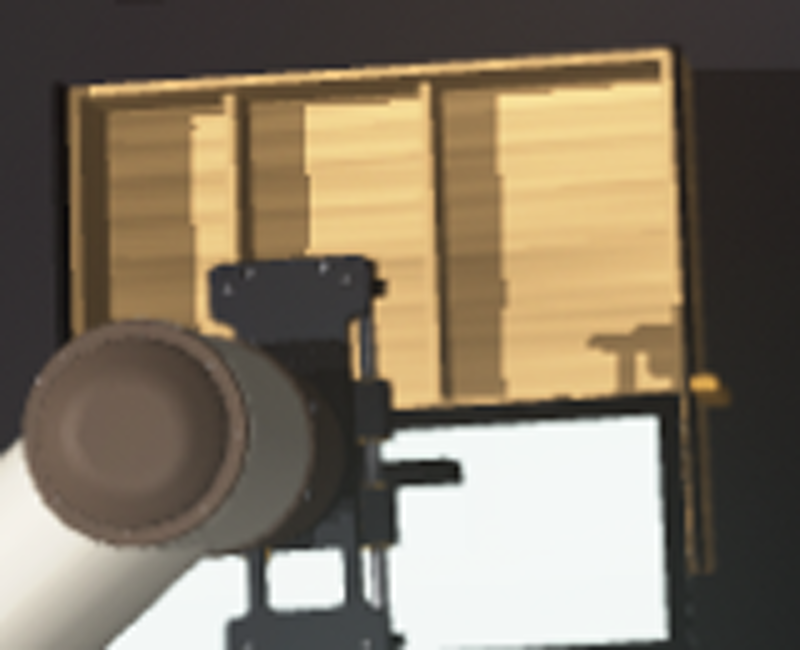

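```bash
python3 - <<'E'
from h import *
p=camera_params("top")
o=np.array([140,165]); e=np.array([np.cos(np.radians(3)),np.sin(np.radians(3)),0])
q=lambda u,z:(p2w(p,np.array(u)/5.+o-0.4,z)@e)[0]
print(q((662,415),.057)+.0115, q((678,395),.057), q((704,383),.072))
E
python3 -m inch '[{"jaw":0,"x":0,"y":0,"z":0,"ax":0,"ay":0,"az":0},{"jaw":0,"x":0,"y":0,"z":0,"ax":0,"ay":0,"az":0},{"jaw":0,"x":0,"y":0,"z":0,"ax":0,"ay":0,"az":0},{"jaw":0,"x":0,"y":0,"z":0,"ax":0,"ay":0,"az":0},{"jaw":0,"x":0,"y":0,"z":0,"ax":0,"ay":0,"az":0},{"jaw":0,"x":0,"y":0,"z":0.1,"ax":0,"ay":0,"az":0}]'
```

```text
0.488419951710634 0.4865837439300623 0.4902649403633695
time_s: 6.78
tcp_pos: [0.4438, 0.2006, 0.0879]
ee_rot: [[0.068, -0.997, 0.024], [-0.997, -0.067, 0.032], [-0.03, -0.026, -0.999]]
wrist_force: [0.1, 0.7, 0.4]
gripper_width: 0.733
```

```bash
python3 -m inch '[{"jaw":0,"x":0,"y":0,"z":0.6,"ax":-0.1,"ay":0.07,"az":-0.05},{"jaw":0,"x":0.5,"y":0,"z":0.8,"ax":-0.08,"ay":0.07,"az":-0.04},{"jaw":0,"x":0.6,"y":0,"z":0.8,"ax":0,"ay":0,"az":0},{"jaw":0,"x":0.6,"y":0,"z":0.6,"ax":0,"ay":0,"az":0},{"jaw":0,"x":0.2,"y":0,"z":0.3,"ax":0,"ay":0,"az":0},{"jaw":0,"x":0,"y":0,"z":0,"ax":0,"ay":0,"az":0}]'
python3 - <<'E'
from h import *
s=sense();R=s['ee_rot'];print(s['tcp_pos'],np.degrees(np.arctan2(R[1,0],R[0,0])),R[:,2],s['time_s'])
p=camera_params("wrist");im=capture("wrist");cv2.imwrite("pics/w5.png",im[:,:,::-1])
np.savez("w5.npz",**p)
t=capture("top");cv2.imwrite("pics/top5.png",t[:,:,::-1])
E
```

```text
time_s: 7.52
tcp_pos: [0.5595, 0.1987, 0.2829]
ee_rot: [[0.053, -0.999, 0.001], [-0.999, -0.053, -0.001], [0.001, -0.001, -1.0]]
wrist_force: [-0.4, 0.5, 0.5]
gripper_width: 1.0
[0.55948473 0.19874843 0.28286384] -86.98814774411399 [ 1.19492994e-03 -9.62806198e-04 -9.99998823e-01] 7.525
```

View pics/w5.png

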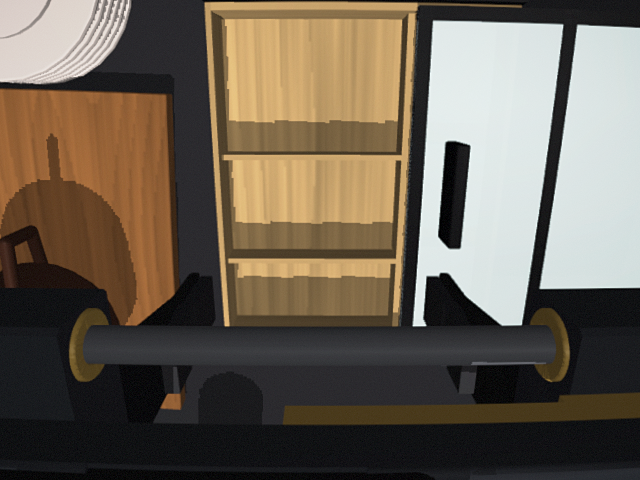

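View pics/top5.png

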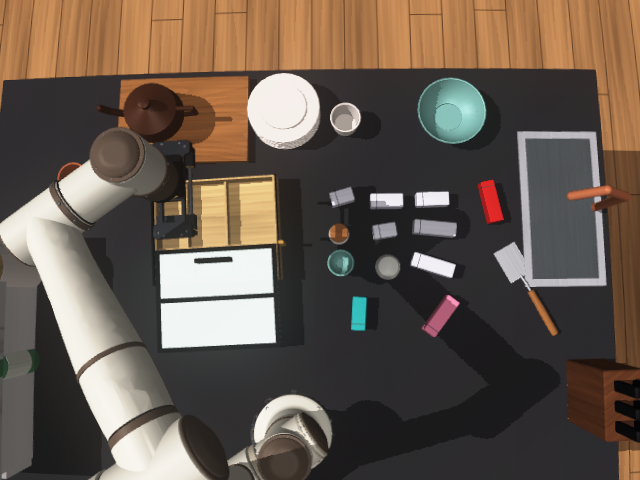

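```bash
cat > cs.py <<'E'
import numpy as np
O=np.array([.5210,.1984]);TH=np.radians(3.0)
def c2w(P,O=O,TH=TH):
    P=np.atleast_2d(P).astype(float); c,s=np.cos(TH),np.sin(TH)
    return np.c_[O[0]+c*P[:,0]-s*P[:,1],O[1]+s*P[:,0]+c*P[:,1],P[:,2]]
def w2c(P):
    P=np.atleast_2d(P); c,s=np.cos(TH),np.sin(TH); d=P[:,:2]-O
    return np.c_[c*d[:,0]+s*d[:,1],-s*d[:,0]+c*d[:,1]]
E
python3 - <<'E'
from h import *; from cs import *
p=dict(np.load("w5.npz"))
im=cv2.imread("pics/w5.png")
def ov(im,p,name,x0,y0,x1,y1,s):
    b=cv2.resize(im,None,fx=s,fy=s,interpolation=cv2.INTER_CUBIC)
    for y0_,y1_ in((-.1535,-.0295),(-.0245,.0745),(.0795,.1535)):
        P=[(-.040,y0_,.006),(.130,y0_,.006),(.130,y1_,.006),(-.040,y1_,.006)]
        q=((w2p(p,c2w(P))+.5)*s-.5).round().astype(int)
        cv2.polylines(b,[q.reshape(-1,1,2)],True,(0,0,255),1)
    P=[(-.135,-.1635,.048),(.135,-.1635,.048),(.135,.1635,.048),(-.135,.1635,.048)]
    q=((w2p(p,c2w(P))+.5)*s-.5).round().astype(int)
    cv2.polylines(b,[q.reshape(-1,1,2)],True,(255,0,0),1)
    cv2.imwrite(name,b[y0*s:y1*s,x0*s:x1*s])
ov(im,p,"pics/ov5.png",190,0,450,340,2)
ov(cv2.imread("pics/top5.png"),camera_params("top"),"pics/ovt5.png",140,165,300,295,5)
E
```

```text
(no output)
```

View pics/ov5.png

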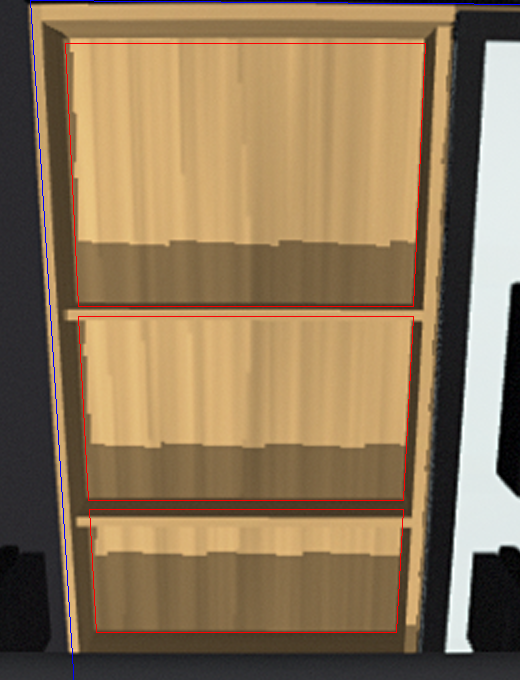

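View pics/ovt5.png

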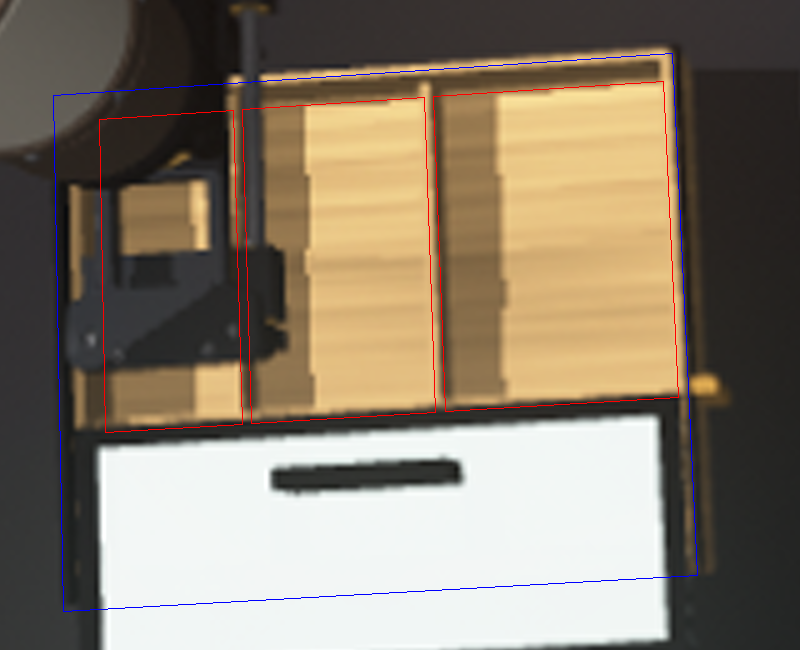

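```bash
python3 -m inch '[{"jaw":0,"x":-0.05,"y":-0.6,"z":0.05,"ax":0,"ay":0,"az":0},{"jaw":0,"x":-0.05,"y":-0.9,"z":0.05,"ax":0,"ay":0,"az":0},{"jaw":0,"x":-0.05,"y":-0.9,"z":0.05,"ax":0,"ay":0,"az":0},{"jaw":0,"x":-0.05,"y":-0.9,"z":0.05,"ax":0,"ay":0,"az":0},{"jaw":0,"x":-0.05,"y":-0.9,"z":0.05,"ax":0,"ay":0,"az":0},{"jaw":0,"x":-0.05,"y":-0.9,"z":0.05,"ax":0,"ay":0,"az":0},{"jaw":0,"x":0,"y":-0.9,"z":0,"ax":0,"ay":0,"az":0},{"jaw":0,"x":0,"y":-0.6,"z":0,"ax":0,"ay":0,"az":0},{"jaw":0,"x":0,"y":0,"z":0,"ax":0,"ay":0,"az":0}]'
python3 - <<'E'
from h import *
s=sense();R=s['ee_rot'];print(s['tcp_pos'],np.degrees(np.arctan2(R[1,0],R[0,0])),R[:,2],s['joints'],s['time_s'])
p=camera_params("wrist");im=capture("wrist");cv2.imwrite("pics/w6.png",im[:,:,::-1])
np.savez("w6.npz",**p)
E
```

```text
time_s: 8.75
tcp_pos: [0.5245, -0.2054, 0.286]
ee_rot: [[0.062, -0.998, -0.029], [-0.998, -0.062, -0.004], [0.003, 0.029, -1.0]]
wrist_force: [-0.5, 0.4, -0.3]
gripper_width: 1.0
[ 0.52445485 -0.20538653  0.28601057] -86.4589504320213 [-0.02854707 -0.00442243 -0.99958267] [ -4.68527326  14.58508444  -1.38047368   0.39859027 -75.64448723
   8.11988522] 8.75
```

View pics/w6.png

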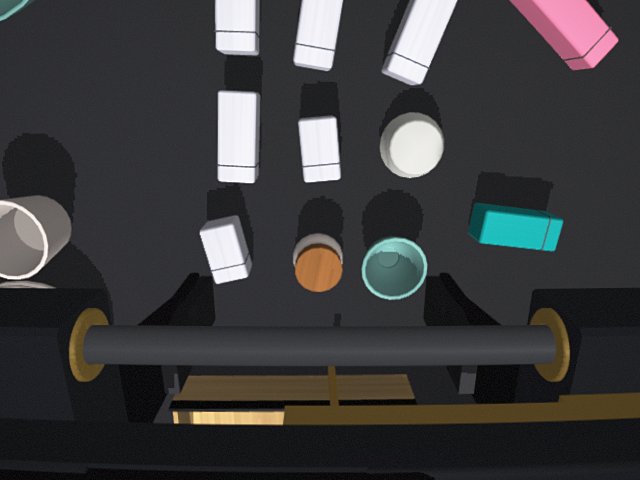

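```bash
cat > tin.py <<'E'
from h import *
from scipy.optimize import minimize
def sil(p,x,y,a,L,z0=0.,w=.036,hh=.036):
    c,s=np.cos(a),np.sin(a)
    P=[(x+c*i*L/2-s*j*w/2,y+s*i*L/2+c*j*w/2,z0+k*hh) for i in(-1,1) for j in(-1,1) for k in(0,1)]
    return cv2.convexHull(w2p(p,P).astype(np.float32)).reshape(-1,2)
def fit(im,p,x,y,a,L,z0=0.,thr=75):
    q=sil(p,x,y,a,L+.06,z0,.075)
    x0,y0=np.maximum(q.min(0).astype(int)-4,0); x1,y1=q.max(0).astype(int)+4
    g=(im[y0:y1,x0:x1].astype(int).min(2)>thr).astype(np.uint8)
    roi=np.zeros_like(g); cv2.fillConvexPoly(roi,(q-[x0,y0]).round().astype(int),1); g&=roi
    S=4; G=cv2.resize(g,None,fx=S,fy=S,interpolation=cv2.INTER_NEAREST)
    def cost(v):
        m=np.zeros_like(G); h=sil(p,v[0],v[1],v[2],L,z0)
        cv2.fillConvexPoly(m,(((h-[x0,y0])+.5)*S-.5).round().astype(int),1)
        return (m^G).sum()/ (S*S)
    X0=np.array([x,y,a]);sim=np.vstack([X0]+[X0+d for d in np.diag([.008,.008,.15])])
    for _ in range(2):
        r=minimize(cost,X0,method='Nelder-Mead',options=dict(initial_simplex=sim,xatol=1e-5,fatol=.05,maxiter=300))
        X0=r.x; sim=np.vstack([X0]+[X0+d for d in np.diag([.003,.003,-.05])])
    return r.x,r.fun,g.sum()
def tcp():
    s=sense();R=s['ee_rot'];return s['tcp_pos'],np.degrees(np.arctan2(R[1,0],R[0,0])),R[:,2],s
E
python3 - <<'E'
from tin import *
p=dict(np.load("w6.npz"));im=cv2.imread("pics/w6.png")[:,:,::-1]
H=np.pi/2
for n,x,y,a,L in(("s1",.605,-.13,H+.25,.06),("m1",.597,-.245,H,.085),("s2",.517,-.238,H+.1,.06)):
    print(n,fit(im,p,x,y,a,L))
b=im[:,:,::-1].copy()
for (x,y,a,L) in [tuple(fit(im,p,x,y,a,L)[0])+(L,) for x,y,a,L in((.605,-.13,H+.25,.06),(.597,-.245,H,.085),(.517,-.238,H+.1,.06))]:
    cv2.polylines(b,[sil(p,x,y,a,L).round().astype(int).reshape(-1,1,2)],True,(0,0,255),1)
cv2.imwrite("pics/w6f.png",cv2.resize(b[60:300,180:380],None,fx=3,fy=2.5))
E
```

```text
s1 (array([ 0.60895681, -0.12951886,  1.84841556]), np.float64(120.25), np.uint64(2572))
m1 (array([ 0.5977685 , -0.246492  ,  1.57099322]), np.float64(84.6875), np.uint64(3848))
s2 (array([ 0.51840727, -0.23954646,  1.72298591]), np.float64(62.1875), np.uint64(2496))
```

View pics/w6f.png

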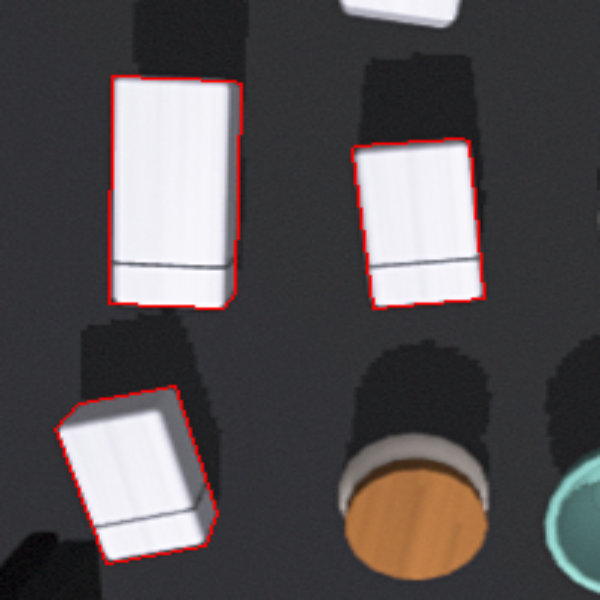

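```bash
python3 -m inch '[{"jaw":64,"x":0.36,"y":0.33,"z":-0.6,"ax":0.02,"ay":-0.08,"az":0.4},{"jaw":64,"x":0.36,"y":0.33,"z":-0.6,"ax":0,"ay":-0.08,"az":0.4},{"jaw":64,"x":0.36,"y":0.33,"z":-0.6,"ax":0,"ay":0,"az":0.4},{"jaw":64,"x":0.3,"y":0.27,"z":-0.6,"ax":0,"ay":0,"az":0},{"jaw":64,"x":0.05,"y":0.05,"z":-0.3,"ax":0,"ay":0,"az":0},{"jaw":64,"x":0,"y":0,"z":0,"ax":0,"ay":0,"az":0}]';  python3 -c "
from tin import *
print(tcp()[:3])"
```

```text
time_s: 9.55
tcp_pos: [0.6081, -0.114, 0.1175]
ee_rot: [[0.285, -0.958, -0.003], [-0.958, -0.285, -0.001], [-0.0, 0.003, -1.0]]
wrist_force: [0.7, 0.6, 0.8]
gripper_width: 0.753
(array([ 0.60809214, -0.1140378 ,  0.11750855]), np.float64(-73.42628767535864), array([-3.27534229e-03, -7.99377336e-04, -9.99994317e-01]))
```

```bash
python3 -m inch '[{"jaw":64,"x":0.01,"y":-0.13,"z":-0.6,"ax":0,"ay":0,"az":-0.07},{"jaw":64,"x":0,"y":-0.12,"z":-0.6,"ax":0,"ay":0,"az":0},{"jaw":64,"x":0,"y":0,"z":-0.2,"ax":0,"ay":0,"az":0},{"jaw":64,"x":0,"y":0,"z":-0.1,"ax":0,"ay":0,"az":0},{"jaw":64,"x":0,"y":0,"z":0,"ax":0,"ay":0,"az":0}]';  python3 -c "
from tin import *
print(tcp()[:3])"
```

```text
time_s: 10.18
tcp_pos: [0.6114, -0.126, 0.0322]
ee_rot: [[0.279, -0.96, 0.007], [-0.96, -0.279, -0.001], [0.003, -0.006, -1.0]]
wrist_force: [-0.3, 0.7, 0.1]
gripper_width: 0.749
(array([ 0.61140396, -0.12603436,  0.03215539]), np.float64(-73.80315696627068), array([ 0.00706846, -0.00146619, -0.99997394]))
```

```bash
python3 -m inch '[{"jaw":64,"x":-0.04,"y":-0.05,"z":-0.25,"ax":0,"ay":0,"az":0},{"jaw":64,"x":0,"y":0,"z":-0.12,"ax":0,"ay":0.04,"az":0},{"jaw":255,"x":0,"y":0,"z":0,"ax":0,"ay":0,"az":0},{"jaw":255,"x":0,"y":0,"z":0,"ax":0,"ay":0,"az":0},{"jaw":255,"x":0,"y":0,"z":0,"ax":0,"ay":0,"az":0},{"jaw":255,"x":0,"y":0,"z":0,"ax":0,"ay":0,"az":0},{"jaw":255,"x":0,"y":0,"z":0,"ax":0,"ay":0,"az":0}]';  python3 -c "
from tin import *
print(tcp()[:3])"
```

```text
time_s: 11.05
tcp_pos: [0.6103, -0.1291, 0.0111]
ee_rot: [[0.279, -0.96, 0.004], [-0.96, -0.279, -0.002], [0.003, -0.003, -1.0]]
wrist_force: [0.5, -0.1, -1.7]
gripper_width: 0.41
(array([ 0.61033433, -0.12911027,  0.01111029]), np.float64(-73.78049469090045), array([ 0.00400078, -0.00152796, -0.99999083]))
```

```bash
python3 -m inch '[{"jaw":255,"x":0,"y":0,"z":0.5,"ax":0,"ay":0,"az":0},{"jaw":255,"x":0,"y":0.2,"z":0.8,"ax":0,"ay":0,"az":-0.2},{"jaw":255,"x":0,"y":0.6,"z":0.5,"ax":0,"ay":0,"az":-0.2},{"jaw":255,"x":0,"y":0.8,"z":0.1,"ax":0,"ay":0,"az":-0.2},{"jaw":255,"x":-0.02,"y":0.9,"z":0,"ax":0,"ay":0,"az":-0.2},{"jaw":255,"x":-0.02,"y":0.9,"z":0,"ax":0,"ay":0,"az":-0.2},{"jaw":255,"x":-0.02,"y":0.9,"z":0,"ax":0,"ay":0,"az":-0.2},{"jaw":255,"x":-0.02,"y":0.9,"z":0,"ax":0,"ay":0,"az":-0.1},{"jaw":255,"x":-0.02,"y":0.8,"z":0,"ax":0,"ay":0,"az":0},{"jaw":255,"x":-0.02,"y":0.6,"z":0,"ax":0,"ay":0,"az":0},{"jaw":255,"x":0,"y":0.3,"z":0,"ax":0,"ay":0,"az":0},{"jaw":255,"x":0,"y":0,"z":0,"ax":0,"ay":0,"az":0}]';  python3 -c "
from tin import *
print(tcp()[:3])"
```

```text
time_s: 12.55
tcp_pos: [0.5965, 0.2973, 0.1233]
ee_rot: [[0.043, -0.999, -0.004], [-0.999, -0.043, 0.001], [-0.001, 0.004, -1.0]]
wrist_force: [-0.7, -0.5, -1.9]
gripper_width: 0.413
(array([0.59647609, 0.29727608, 0.12330271]), np.float64(-87.51572371106356), array([-0.00424437,  0.00121826, -0.99999025]))
```

```bash
python3 -m inch '[{"jaw":255,"x":0.05,"y":0.25,"z":-0.2,"ax":0,"ay":-0.02,"az":0.05},{"jaw":255,"x":0,"y":0.1,"z":-0.3,"ax":0,"ay":0,"az":0},{"jaw":255,"x":0,"y":0,"z":-0.2,"ax":0,"ay":0,"az":0},{"jaw":255,"x":0,"y":0,"z":0,"ax":0,"ay":0,"az":0}]';  python3 -c "
from tin import *
print(tcp()[:3])"
```

```text
time_s: 13.05
tcp_pos: [0.5991, 0.3153, 0.0765]
ee_rot: [[0.048, -0.999, -0.004], [-0.999, -0.048, -0.002], [0.001, 0.005, -1.0]]
wrist_force: [-0.2, 0.2, -1.6]
gripper_width: 0.412
(array([0.59910297, 0.31532218, 0.07652143]), np.float64(-87.23718152181067), array([-0.00446767, -0.00156038, -0.9999888 ]))
```

Lateral alignment is within 4 mm. I'll nudge y, then descend.

```bash
python3 -m inch '[{"jaw":255,"x":0,"y":0.07,"z":-0.3,"ax":0,"ay":0,"az":0},{"jaw":255,"x":0,"y":0,"z":-0.3,"ax":0,"ay":0,"az":0},{"jaw":255,"x":0,"y":0,"z":-0.2,"ax":0,"ay":0,"az":0},{"jaw":255,"x":0,"y":0,"z":-0.1,"ax":0,"ay":0,"az":0},{"jaw":255,"x":0,"y":0,"z":0,"ax":0,"ay":0,"az":0}]';  python3 -c "
from tin import *
print(tcp()[:3])"
```

```text
time_s: 13.68
tcp_pos: [0.5992, 0.3189, 0.0185]
ee_rot: [[0.047, -0.999, -0.005], [-0.999, -0.047, -0.002], [0.002, 0.005, -1.0]]
wrist_force: [-0.0, 0.4, -0.7]
gripper_width: 0.408
(array([0.59923322, 0.31889929, 0.01846319]), np.float64(-87.2859599704919), array([-0.00469051, -0.00207787, -0.99998684]))
```

```bash
python3 -m inch '[{"jaw":123,"x":0,"y":0,"z":-0.02,"ax":0,"ay":0,"az":0},{"jaw":123,"x":0,"y":0,"z":0,"ax":0,"ay":0,"az":0},{"jaw":123,"x":0,"y":0,"z":0,"ax":0,"ay":0,"az":0},{"jaw":123,"x":0,"y":0,"z":0.5,"ax":0,"ay":0,"az":0},{"jaw":123,"x":0,"y":0,"z":0.8,"ax":0,"ay":0,"az":0},{"jaw":123,"x":0,"y":0,"z":0.8,"ax":0,"ay":0,"az":0},{"jaw":64,"x":0,"y":0,"z":0.3,"ax":0,"ay":0,"az":0},{"jaw":64,"x":0,"y":0,"z":0.05,"ax":0,"ay":0,"az":0}]';  python3 -c "
from tin import *
print(tcp()[:3])
cv2.imwrite('pics/w7.png',capture('wrist')[:,:,::-1])
cv2.imwrite('pics/top7.png',capture('top')[:,:,::-1])"
```

```text
time_s: 14.68
tcp_pos: [0.601, 0.3199, 0.1738]
ee_rot: [[0.049, -0.999, 0.003], [-0.999, -0.049, 0.003], [-0.002, -0.003, -1.0]]
wrist_force: [-0.3, -0.5, 0.2]
gripper_width: 0.663
(array([0.60100606, 0.31986507, 0.17378939]), np.float64(-87.21894367496336), array([ 0.00307052,  0.00258398, -0.99999195]))
```

View pics/w7.png

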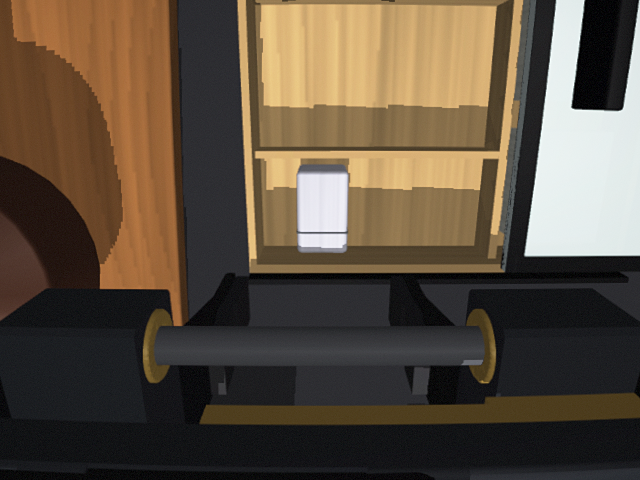

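View pics/top7.png

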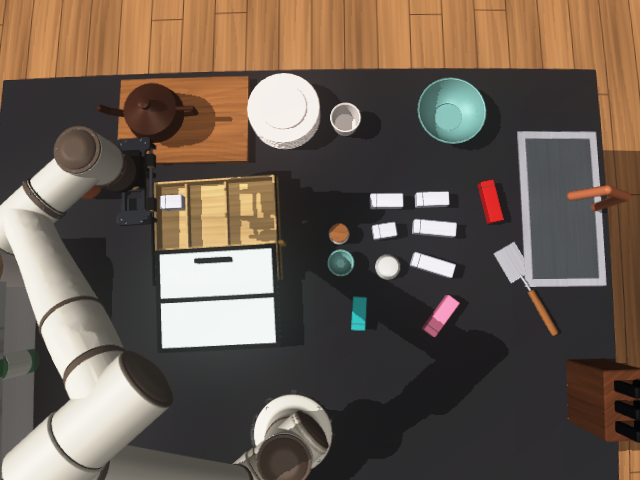

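```bash
python3 -m inch '[{"jaw":64,"x":0,"y":-0.5,"z":0.1,"ax":0,"ay":0,"az":0},{"jaw":64,"x":-0.14,"y":-0.9,"z":0,"ax":0,"ay":0,"az":0.1},{"jaw":64,"x":-0.14,"y":-0.9,"z":0,"ax":0,"ay":0,"az":0.1},{"jaw":64,"x":-0.14,"y":-0.9,"z":0,"ax":0,"ay":0,"az":0.1},{"jaw":64,"x":-0.14,"y":-0.9,"z":0,"ax":0,"ay":0,"az":0.1},{"jaw":64,"x":-0.14,"y":-0.9,"z":0,"ax":0,"ay":0,"az":0.1},{"jaw":64,"x":-0.14,"y":-0.9,"z":0,"ax":0,"ay":0,"az":0.1},{"jaw":64,"x":-0.14,"y":-0.9,"z":0,"ax":0,"ay":0,"az":0},{"jaw":64,"x":-0.14,"y":-0.9,"z":0,"ax":0,"ay":0,"az":0},{"jaw":64,"x":-0.14,"y":-0.7,"z":0,"ax":0,"ay":0,"az":0},{"jaw":64,"x":-0.08,"y":-0.4,"z":0,"ax":0,"ay":0,"az":0},{"jaw":64,"x":0,"y":-0.1,"z":0,"ax":0,"ay":0,"az":0}]';  cat > look.py <<'E'
import sys
from tin import *
n=sys.argv[1]
t=tcp();print(t[0].round(4),t[1].round(2),t[2].round(4),round(t[3]['time_s'],2))
p=camera_params("wrist");im=capture("wrist")
b=im[:,:,::-1].copy()
for a in sys.argv[2:]:
    x,y,d,L=map(float,a.split(','))
    v,f,g=fit(im,p,x,y,np.radians(d),L)
    print(v[:2].round(4),np.degrees(v[2]).round(1),f,g,"d:",(v[:2]-t[0][:2]).round(4),"turn",round((np.degrees(v[2])-t[1]+90)%180-90,1))
    cv2.polylines(b,[sil(p,*v,L).round().astype(int).reshape(-1,1,2)],True,(0,0,255),1)
cv2.imwrite(f"pics/{n}.png",b)
E
python3 look.py w8 .5184,-.2395,98.7,.06
```

```text
time_s: 16.27
tcp_pos: [0.5017, -0.2411, 0.1644]
ee_rot: [[0.15, -0.988, -0.025], [-0.989, -0.15, -0.007], [0.003, 0.026, -1.0]]
wrist_force: [0.3, 0.6, 0.6]
gripper_width: 0.751
[ 0.5017 -0.2411  0.1644] -81.36 [-0.0248 -0.0066 -0.9997] 16.27
[ 0.5182 -0.2389] 98.5 134.5625 4590 d: [0.0166 0.0021] turn -0.2
```

View pics/w8.png

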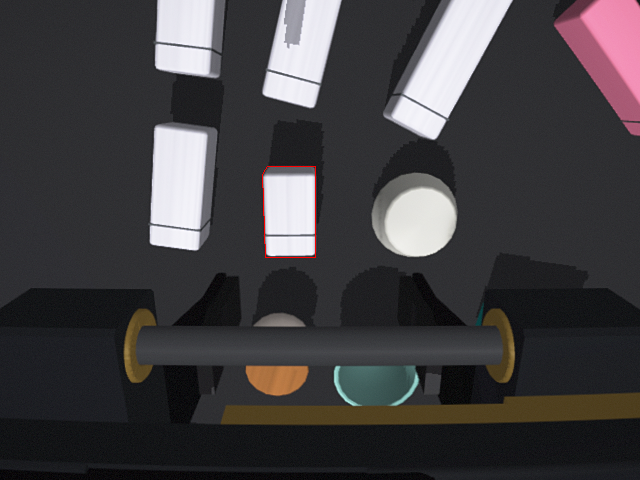

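```bash
python3 -m inch '[{"jaw":64,"x":0.14,"y":0.02,"z":-0.4,"ax":0.04,"ay":-0.14,"az":0},{"jaw":64,"x":0.12,"y":0,"z":-0.7,"ax":0,"ay":0,"az":0},{"jaw":64,"x":0,"y":0,"z":-0.5,"ax":0,"ay":0,"az":0},{"jaw":64,"x":0,"y":0,"z":-0.3,"ax":0,"ay":0,"az":0},{"jaw":64,"x":0,"y":0,"z":-0.1,"ax":0,"ay":0,"az":0},{"jaw":64,"x":0,"y":0,"z":0,"ax":0,"ay":0,"az":0}]';  python3 -c "
from tin import *
print(tcp()[:3])"
```

```text
time_s: 17.08
tcp_pos: [0.5173, -0.2365, 0.0405]
ee_rot: [[0.155, -0.988, -0.001], [-0.988, -0.155, 0.001], [-0.001, 0.0, -1.0]]
wrist_force: [-0.0, -0.7, 0.7]
gripper_width: 0.751
(array([ 0.51730076, -0.23648558,  0.04050832]), np.float64(-81.07605037960262), array([-5.10824258e-04,  6.24401628e-04, -9.99999675e-01]))
```

```bash
python3 -m inch '[{"jaw":64,"x":0.01,"y":-0.05,"z":-0.35,"ax":0,"ay":0,"az":0},{"jaw":64,"x":0,"y":0,"z":-0.15,"ax":0,"ay":0,"az":0},{"jaw":255,"x":0,"y":0,"z":0,"ax":0,"ay":0,"az":0},{"jaw":255,"x":0,"y":0,"z":0,"ax":0,"ay":0,"az":0},{"jaw":255,"x":0,"y":0,"z":0,"ax":0,"ay":0,"az":0},{"jaw":255,"x":0,"y":0,"z":0,"ax":0,"ay":0,"az":0},{"jaw":255,"x":0,"y":0,"z":0,"ax":0,"ay":0,"az":0}]';  python3 -c "
from tin import *
print(tcp()[:3])"
```

```text
time_s: 17.95
tcp_pos: [0.5212, -0.2394, 0.0148]
ee_rot: [[0.157, -0.988, 0.008], [-0.988, -0.157, -0.001], [0.003, -0.008, -1.0]]
wrist_force: [0.2, -0.3, -1.9]
gripper_width: 0.413
(array([ 0.52115962, -0.23942394,  0.01481525]), np.float64(-80.96181203499837), array([ 0.00825822, -0.00136018, -0.99996498]))
```

```bash
python3 -m inch '[{"jaw":255,"x":0,"y":0,"z":0.5,"ax":0,"ay":0,"az":0},{"jaw":255,"x":0.05,"y":0.2,"z":0.8,"ax":0,"ay":0.05,"az":-0.1},{"jaw":255,"x":0.05,"y":0.7,"z":0.5,"ax":0,"ay":0,"az":-0.1},{"jaw":255,"x":0.05,"y":0.9,"z":0.1,"ax":0,"ay":0,"az":-0.1},{"jaw":255,"x":0.05,"y":0.9,"z":0,"ax":0,"ay":0,"az":-0.1},{"jaw":255,"x":0.05,"y":0.9,"z":0,"ax":0,"ay":0,"az":-0.1},{"jaw":255,"x":0,"y":0.9,"z":0,"ax":0,"ay":0,"az":-0.1},{"jaw":255,"x":0,"y":0.9,"z":0,"ax":0,"ay":0,"az":0},{"jaw":255,"x":0,"y":0.9,"z":0,"ax":0,"ay":0,"az":0},{"jaw":255,"x":0,"y":0.9,"z":0,"ax":0,"ay":0,"az":0},{"jaw":255,"x":0,"y":0.8,"z":0,"ax":0,"ay":0,"az":0},{"jaw":255,"x":0,"y":0.5,"z":0,"ax":0,"ay":0,"az":0}]'; python3 -m inch '[{"jaw":255,"x":0,"y":0.2,"z":0,"ax":0,"ay":0,"az":0},{"jaw":255,"x":0,"y":0,"z":0,"ax":0,"ay":0,"az":0}]';  python3 -c "
from tin import *
print(tcp()[:3])"
```

```text
time_s: 19.45
tcp_pos: [0.5317, 0.2853, 0.1299]
ee_rot: [[0.043, -0.999, -0.003], [-0.999, -0.043, 0.002], [-0.003, 0.003, -1.0]]
wrist_force: [0.4, -0.3, -1.9]
gripper_width: 0.411
time_s: 19.7
tcp_pos: [0.5308, 0.2989, 0.1289]
ee_rot: [[0.045, -0.999, -0.005], [-0.999, -0.045, 0.001], [-0.002, 0.005, -1.0]]
wrist_force: [-0.0, -0.3, -2.2]
gripper_width: 0.411
(array([0.53081402, 0.29894661, 0.1288916 ]), np.float64(-87.41017985094221), array([-0.00459725,  0.00139084, -0.99998847]))
```

```bash
python3 -m inch '[{"jaw":255,"x":0.1,"y":0.25,"z":-0.3,"ax":0,"ay":-0.02,"az":0.04},{"jaw":255,"x":0,"y":0.03,"z":-0.4,"ax":0,"ay":0,"az":0},{"jaw":255,"x":0,"y":0,"z":-0.15,"ax":0,"ay":0,"az":0},{"jaw":255,"x":0,"y":0,"z":0,"ax":0,"ay":0,"az":0}]';  python3 -c "
from tin import *
print(tcp()[:3])"
```

```text
time_s: 20.2
tcp_pos: [0.5377, 0.3132, 0.0742]
ee_rot: [[0.048, -0.999, -0.002], [-0.999, -0.048, -0.0], [-0.0, 0.002, -1.0]]
wrist_force: [-0.1, 0.6, -1.7]
gripper_width: 0.413
(array([0.5376565 , 0.3132289 , 0.07421445]), np.float64(-87.22931402046125), array([-2.42411736e-03, -3.62369471e-05, -9.99997061e-01]))
```

Aligned to within 3 mm, so I'll descend to z≈0.022.

```bash
python3 -m inch '[{"jaw":255,"x":-0.01,"y":0.04,"z":-0.3,"ax":0,"ay":0,"az":0},{"jaw":255,"x":0,"y":0,"z":-0.3,"ax":0,"ay":0,"az":0},{"jaw":255,"x":0,"y":0,"z":-0.18,"ax":0,"ay":0,"az":0},{"jaw":255,"x":0,"y":0,"z":-0.06,"ax":0,"ay":0,"az":0},{"jaw":255,"x":0,"y":0,"z":0,"ax":0,"ay":0,"az":0}]';  python3 -c "
from tin import *
print(tcp()[:3])"
```

```text
time_s: 20.82
tcp_pos: [0.5381, 0.3161, 0.0221]
ee_rot: [[0.048, -0.999, 0.0], [-0.999, -0.048, 0.002], [-0.002, -0.0, -1.0]]
wrist_force: [-0.2, -0.3, -2.1]
gripper_width: 0.413
(array([0.53813216, 0.31607194, 0.02213656]), np.float64(-87.2707280214949), array([ 1.40320231e-04,  2.12300950e-03, -9.99997737e-01]))
```

```bash
python3 -m inch '[{"jaw":123,"x":0,"y":0,"z":-0.02,"ax":0,"ay":0,"az":0},{"jaw":123,"x":0,"y":0,"z":0,"ax":0,"ay":0,"az":0},{"jaw":123,"x":0,"y":0,"z":0,"ax":0,"ay":0,"az":0},{"jaw":123,"x":0,"y":0,"z":0.5,"ax":0,"ay":0,"az":0},{"jaw":123,"x":0,"y":0,"z":0.8,"ax":0,"ay":0,"az":0},{"jaw":123,"x":0,"y":0,"z":0.8,"ax":0,"ay":0,"az":0},{"jaw":64,"x":0,"y":0,"z":0.3,"ax":0,"ay":0,"az":0},{"jaw":64,"x":0,"y":0,"z":0.05,"ax":0,"ay":0,"az":0}]';  python3 look.py w9
```

```text
time_s: 21.82
tcp_pos: [0.5394, 0.3169, 0.1762]
ee_rot: [[0.049, -0.999, 0.006], [-0.999, -0.049, 0.006], [-0.006, -0.006, -1.0]]
wrist_force: [-0.2, 0.5, 0.6]
gripper_width: 0.667
[0.5394 0.3169 0.1762] -87.22 [ 0.0059  0.0062 -1.    ] 21.82
```

View pics/w9.png

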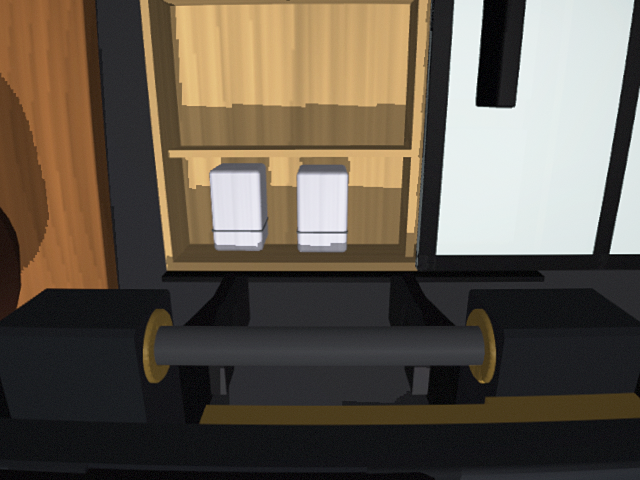

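```bash
python3 -m inch '[{"jaw":64,"x":0.1,"y":-0.5,"z":0.1,"ax":0,"ay":0,"az":0},{"jaw":64,"x":0.1,"y":-0.9,"z":0.05,"ax":0,"ay":0,"az":-0.1},{"jaw":64,"x":0.1,"y":-0.9,"z":0.05,"ax":0,"ay":0,"az":-0.1},{"jaw":64,"x":0.1,"y":-0.9,"z":0.05,"ax":0,"ay":0,"az":-0.1},{"jaw":64,"x":0.1,"y":-0.9,"z":0,"ax":0,"ay":0,"az":0},{"jaw":64,"x":0.1,"y":-0.9,"z":0,"ax":0,"ay":0,"az":0},{"jaw":64,"x":0.1,"y":-0.9,"z":0,"ax":0,"ay":0,"az":0},{"jaw":64,"x":0.1,"y":-0.9,"z":0,"ax":0,"ay":0,"az":0},{"jaw":64,"x":0.1,"y":-0.9,"z":0,"ax":0,"ay":0,"az":0},{"jaw":64,"x":0.1,"y":-0.7,"z":0,"ax":0,"ay":0,"az":0},{"jaw":64,"x":0.1,"y":-0.4,"z":0,"ax":0,"ay":0,"az":0},{"jaw":64,"x":0,"y":-0.1,"z":0,"ax":0,"ay":0,"az":0}]';  python3 look.py w10 .5978,-.2465,90,.085
```

```text
time_s: 23.38
tcp_pos: [0.5972, -0.2342, 0.1719]
ee_rot: [[-0.004, -1.0, -0.023], [-1.0, 0.004, 0.002], [-0.002, 0.023, -1.0]]
wrist_force: [-0.6, 0.6, -0.1]
gripper_width: 0.745
[ 0.5972 -0.2342  0.1719] -90.22 [-0.0225  0.002  -0.9997] 23.38
[ 0.5972 -0.2466] 90.5 105.125 6192 d: [ 0.     -0.0124] turn 0.7
```

View pics/w10.png

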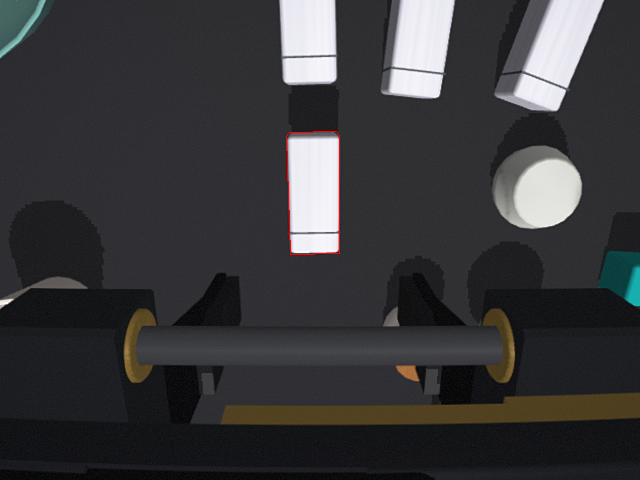

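```bash
python3 -m inch '[{"jaw":64,"x":-0.01,"y":-0.1,"z":-0.4,"ax":-0.01,"ay":-0.13,"az":0.05},{"jaw":64,"x":0,"y":-0.1,"z":-0.7,"ax":0,"ay":0,"az":0},{"jaw":64,"x":0,"y":0,"z":-0.6,"ax":0,"ay":0,"az":0},{"jaw":64,"x":0,"y":0,"z":-0.4,"ax":0,"ay":0,"az":0},{"jaw":64,"x":0,"y":0,"z":-0.2,"ax":0,"ay":0,"az":0},{"jaw":64,"x":0,"y":0,"z":-0.1,"ax":0,"ay":0,"az":0},{"jaw":64,"x":0,"y":0,"z":0,"ax":0,"ay":0,"az":0}]';  python3 -c "
from tin import *
print(tcp()[:3])"
```

```text
time_s: 24.3
tcp_pos: [0.5952, -0.2399, 0.0232]
ee_rot: [[0.012, -1.0, -0.001], [-1.0, -0.012, 0.001], [-0.001, 0.001, -1.0]]
wrist_force: [0.4, 0.5, 0.1]
gripper_width: 0.751
(array([ 0.59522895, -0.23993718,  0.02316125]), np.float64(-89.29862468710276), array([-7.91411405e-04,  1.08162132e-03, -9.99999102e-01]))
```

```bash
python3 -m inch '[{"jaw":64,"x":0.03,"y":-0.11,"z":-0.1,"ax":0,"ay":0,"az":0},{"jaw":64,"x":0,"y":0,"z":-0.04,"ax":0,"ay":0,"az":0},{"jaw":255,"x":0,"y":0,"z":0,"ax":0,"ay":0,"az":0},{"jaw":255,"x":0,"y":0,"z":0,"ax":0,"ay":0,"az":0},{"jaw":255,"x":0,"y":0,"z":0,"ax":0,"ay":0,"az":0},{"jaw":255,"x":0,"y":0,"z":0,"ax":0,"ay":0,"az":0},{"jaw":255,"x":0,"y":0,"z":0,"ax":0,"ay":0,"az":0}]';  python3 -c "
from tin import *
print(tcp()[:3])"
```

```text
time_s: 25.18
tcp_pos: [0.5987, -0.2476, 0.0171]
ee_rot: [[0.012, -1.0, 0.004], [-1.0, -0.012, 0.0], [0.0, -0.004, -1.0]]
wrist_force: [0.1, 0.2, 0.3]
gripper_width: 0.413
(array([ 0.59867033, -0.24756574,  0.01708104]), np.float64(-89.30488137774083), array([ 4.04062621e-03,  1.48951351e-05, -9.99991837e-01]))
```

```bash
python3 -m inch '[{"jaw":255,"x":0,"y":0,"z":0.5,"ax":0,"ay":0,"az":0},{"jaw":255,"x":0.05,"y":0.2,"z":0.8,"ax":0,"ay":0.02,"az":0.1},{"jaw":255,"x":0.05,"y":0.7,"z":0.5,"ax":0,"ay":0,"az":0.1},{"jaw":255,"x":0.05,"y":0.9,"z":0.1,"ax":0,"ay":0,"az":0},{"jaw":255,"x":0.05,"y":0.9,"z":0,"ax":0,"ay":0,"az":0},{"jaw":255,"x":0,"y":0.9,"z":0,"ax":0,"ay":0,"az":0},{"jaw":255,"x":0,"y":0.9,"z":0,"ax":0,"ay":0,"az":0},{"jaw":255,"x":0,"y":0.9,"z":0,"ax":0,"ay":0,"az":0},{"jaw":255,"x":0,"y":0.9,"z":0,"ax":0,"ay":0,"az":0},{"jaw":255,"x":0,"y":0.8,"z":0,"ax":0,"ay":0,"az":0},{"jaw":255,"x":0,"y":0.4,"z":0,"ax":0,"ay":0,"az":0},{"jaw":255,"x":0,"y":0.1,"z":0,"ax":0,"ay":0,"az":0}]'; python3 -m inch '[{"jaw":255,"x":0,"y":0,"z":0,"ax":0,"ay":0,"az":0}]';  python3 -c "
from tin import *
print(tcp()[:3])"
```

```text
time_s: 26.68
tcp_pos: [0.6036, 0.2229, 0.127]
ee_rot: [[0.043, -0.999, -0.011], [-0.999, -0.043, 0.003], [-0.004, 0.011, -1.0]]
wrist_force: [0.5, 0.5, -3.4]
gripper_width: 0.41
time_s: 26.8
tcp_pos: [0.6033, 0.2223, 0.1266]
ee_rot: [[0.042, -0.999, -0.012], [-0.999, -0.042, 0.003], [-0.003, 0.012, -1.0]]
wrist_force: [0.5, 0.2, -2.8]
gripper_width: 0.412
(array([0.60329554, 0.22229651, 0.12659577]), np.float64(-87.58053971239885), array([-0.01182529,  0.00261271, -0.99992667]))
```

```bash
python3 -m inch '[{"jaw":255,"x":0.07,"y":0.08,"z":-0.3,"ax":-0.01,"ay":-0.07,"az":0.05},{"jaw":255,"x":0,"y":0,"z":-0.4,"ax":0,"ay":0,"az":0},{"jaw":255,"x":0,"y":0,"z":-0.1,"ax":0,"ay":0,"az":0},{"jaw":255,"x":0,"y":0,"z":0,"ax":0,"ay":0,"az":0}]';  python3 -c "
from tin import *
print(tcp()[:3])"
```

```text
time_s: 27.3
tcp_pos: [0.6086, 0.2212, 0.0787]
ee_rot: [[0.044, -0.999, 0.001], [-0.999, -0.044, 0.0], [-0.0, -0.001, -1.0]]
wrist_force: [-0.2, -0.2, -1.7]
gripper_width: 0.409
(array([0.60857475, 0.22115539, 0.07872533]), np.float64(-87.46256590285357), array([ 1.09055850e-03,  2.41903484e-04, -9.99999376e-01]))
```

```bash
python3 -m inch '[{"jaw":255,"x":0,"y":0.1,"z":-0.1,"ax":0,"ay":0,"az":0.04},{"jaw":255,"x":0,"y":0,"z":-0.3,"ax":0,"ay":0,"az":0},{"jaw":255,"x":0,"y":0,"z":-0.3,"ax":0,"ay":0,"az":0},{"jaw":255,"x":0,"y":0,"z":-0.15,"ax":0,"ay":0,"az":0},{"jaw":255,"x":0,"y":0,"z":-0.05,"ax":0,"ay":0,"az":0},{"jaw":255,"x":0,"y":0,"z":0,"ax":0,"ay":0,"az":0}]';  python3 -c "
from tin import *
print(tcp()[:3])"
```

```text
time_s: 28.05
tcp_pos: [0.6097, 0.2278, 0.0234]
ee_rot: [[0.052, -0.999, 0.004], [-0.999, -0.052, 0.002], [-0.002, -0.004, -1.0]]
wrist_force: [-0.3, 0.6, -1.6]
gripper_width: 0.411
(array([0.60972049, 0.22780561, 0.02337065]), np.float64(-87.04397434924398), array([ 0.00435219,  0.00209312, -0.99998834]))
```

```bash
python3 -m inch '[{"jaw":129,"x":-0.02,"y":0,"z":0,"ax":0,"ay":0,"az":0},{"jaw":129,"x":0,"y":0,"z":0,"ax":0,"ay":0,"az":0},{"jaw":129,"x":0,"y":0,"z":0,"ax":0,"ay":0,"az":0},{"jaw":129,"x":0,"y":0,"z":0.5,"ax":0,"ay":0,"az":0},{"jaw":129,"x":0,"y":0,"z":0.8,"ax":0,"ay":0,"az":0},{"jaw":129,"x":0,"y":0,"z":0.8,"ax":0,"ay":0,"az":0},{"jaw":64,"x":0,"y":0,"z":0.3,"ax":0,"ay":0,"az":0},{"jaw":64,"x":0,"y":0,"z":0.05,"ax":0,"ay":0,"az":0}]';  python3 look.py w11
```

```text
time_s: 29.05
tcp_pos: [0.6098, 0.2282, 0.1788]
ee_rot: [[0.052, -0.999, 0.011], [-0.999, -0.052, 0.005], [-0.004, -0.011, -1.0]]
wrist_force: [-0.6, 0.1, -0.0]
gripper_width: 0.641
[0.6098 0.2282 0.1788] -87.0 [ 0.0107  0.0049 -0.9999] 29.05
```

View pics/w11.png

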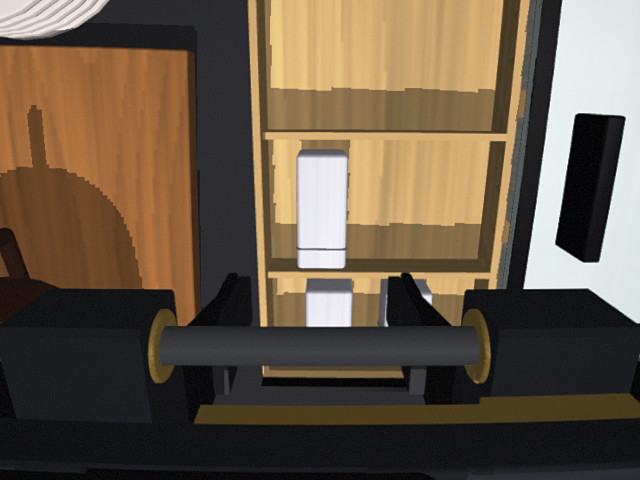

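```bash
python3 -m inch '[{"jaw":64,"x":-0.02,"y":-0.5,"z":0.05,"ax":0,"ay":0.04,"az":0},{"jaw":64,"x":-0.02,"y":-0.9,"z":0.02,"ax":0,"ay":0,"az":-0.1},{"jaw":64,"x":-0.02,"y":-0.9,"z":0.02,"ax":0,"ay":0,"az":-0.1},{"jaw":64,"x":-0.02,"y":-0.9,"z":0.02,"ax":0,"ay":0,"az":-0.1},{"jaw":64,"x":-0.02,"y":-0.9,"z":0,"ax":0,"ay":0,"az":0},{"jaw":64,"x":-0.02,"y":-0.9,"z":0,"ax":0,"ay":0,"az":0},{"jaw":64,"x":0,"y":-0.9,"z":0,"ax":0,"ay":0,"az":0},{"jaw":64,"x":0,"y":-0.9,"z":0,"ax":0,"ay":0,"az":0},{"jaw":64,"x":0,"y":-0.9,"z":0,"ax":0,"ay":0,"az":0},{"jaw":64,"x":0,"y":-0.9,"z":0,"ax":0,"ay":0,"az":0},{"jaw":64,"x":0,"y":-0.6,"z":0,"ax":0,"ay":0,"az":0},{"jaw":64,"x":0,"y":-0.2,"z":0,"ax":0,"ay":0,"az":0}]';  python3 look.py w12 .598,-.3645,91,.085
```

```text
time_s: 30.6
tcp_pos: [0.592, -0.3516, 0.1651]
ee_rot: [[0.001, -1.0, -0.026], [-1.0, -0.001, 0.006], [-0.006, 0.026, -1.0]]
wrist_force: [-0.1, 0.5, 0.2]
gripper_width: 0.746
[ 0.592  -0.3516  0.1651] -89.93 [-0.0257  0.0058 -0.9997] 30.6
[ 0.6004 -0.3662] 91.7 132.4375 6484 d: [ 0.0084 -0.0146] turn 1.6
```

View pics/w12.png

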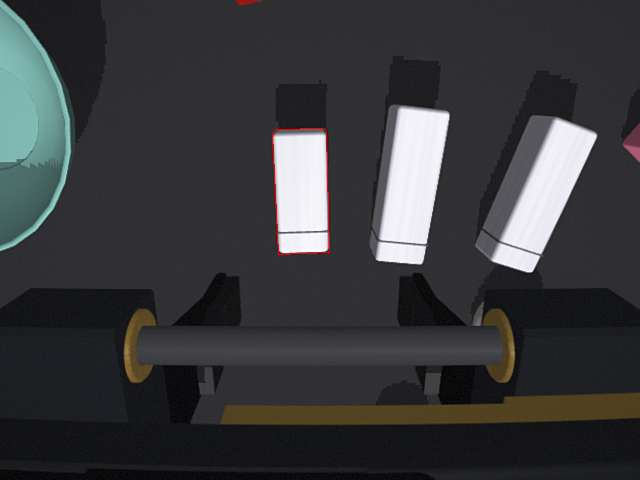

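```bash
python3 -m inch '[{"jaw":64,"x":0.1,"y":-0.2,"z":-0.4,"ax":-0.03,"ay":-0.14,"az":0.16},{"jaw":64,"x":0.03,"y":-0.1,"z":-0.6,"ax":0,"ay":0,"az":0},{"jaw":64,"x":0,"y":-0.02,"z":-0.5,"ax":0,"ay":0,"az":0},{"jaw":64,"x":0,"y":0,"z":-0.2,"ax":0,"ay":0,"az":0},{"jaw":64,"x":0,"y":0,"z":0,"ax":0,"ay":0,"az":0}]';  python3 -c "
from tin import *
print(tcp()[:3])"
```

```text
time_s: 31.28
tcp_pos: [0.6002, -0.3662, 0.0586]
ee_rot: [[0.035, -0.999, -0.003], [-0.999, -0.035, 0.002], [-0.002, 0.003, -1.0]]
wrist_force: [-0.7, -0.6, 0.5]
gripper_width: 0.749
(array([ 0.60024285, -0.36618916,  0.05856331]), np.float64(-88.00671496429469), array([-0.00321628,  0.00161121, -0.99999353]))
```

```bash
python3 -m inch '[{"jaw":64,"x":0,"y":0,"z":-0.35,"ax":0,"ay":-0.02,"az":-0.03},{"jaw":64,"x":0,"y":0,"z":-0.25,"ax":0,"ay":0,"az":0},{"jaw":64,"x":0,"y":0,"z":-0.12,"ax":0,"ay":0,"az":0},{"jaw":255,"x":0,"y":0,"z":0,"ax":0,"ay":0,"az":0},{"jaw":255,"x":0,"y":0,"z":0,"ax":0,"ay":0,"az":0},{"jaw":255,"x":0,"y":0,"z":0,"ax":0,"ay":0,"az":0},{"jaw":255,"x":0,"y":0,"z":0,"ax":0,"ay":0,"az":0},{"jaw":255,"x":0,"y":0,"z":0,"ax":0,"ay":0,"az":0}]';  python3 -c "
from tin import *
print(tcp()[:3])"
```

```text
time_s: 32.28
tcp_pos: [0.6046, -0.3664, 0.021]
ee_rot: [[0.033, -0.999, 0.011], [-0.999, -0.033, -0.003], [0.004, -0.01, -1.0]]
wrist_force: [-0.3, 0.3, -2.1]
gripper_width: 0.409
(array([ 0.60460488, -0.36640861,  0.02104674]), np.float64(-88.1298833097228), array([ 0.01053144, -0.00327248, -0.99993919]))
```

```bash
python3 -m inch '[{"jaw":255,"x":0,"y":0,"z":0.5,"ax":0.02,"ay":0.06,"az":0},{"jaw":255,"x":-0.05,"y":0.2,"z":0.8,"ax":0,"ay":0,"az":0.1},{"jaw":255,"x":-0.1,"y":0.7,"z":0.5,"ax":0,"ay":0,"az":0},{"jaw":255,"x":-0.1,"y":0.9,"z":0.1,"ax":0,"ay":0,"az":0},{"jaw":255,"x":-0.1,"y":0.9,"z":0,"ax":0,"ay":0,"az":0},{"jaw":255,"x":-0.1,"y":0.9,"z":0,"ax":0,"ay":0,"az":0},{"jaw":255,"x":-0.1,"y":0.9,"z":0,"ax":0,"ay":0,"az":0},{"jaw":255,"x":-0.1,"y":0.9,"z":0,"ax":0,"ay":0,"az":0},{"jaw":255,"x":-0.1,"y":0.9,"z":0,"ax":0,"ay":0,"az":0},{"jaw":255,"x":-0.05,"y":0.9,"z":0,"ax":0,"ay":0,"az":0},{"jaw":255,"x":0,"y":0.9,"z":0,"ax":0,"ay":0,"az":0},{"jaw":255,"x":0,"y":0.7,"z":0,"ax":0,"ay":0,"az":0}]'; python3 -m inch '[{"jaw":255,"x":0,"y":0.4,"z":0,"ax":0,"ay":0,"az":0},{"jaw":255,"x":0,"y":0.1,"z":0,"ax":0,"ay":0,"az":0},{"jaw":255,"x":0,"y":0,"z":0,"ax":0,"ay":0,"az":0}]';  python3 -c "
from tin import *
print(tcp()[:3])"
```

```text
time_s: 33.78
tcp_pos: [0.5517, 0.1754, 0.1367]
ee_rot: [[0.044, -0.999, 0.002], [-0.999, -0.044, 0.004], [-0.004, -0.002, -1.0]]
wrist_force: [1.0, 0.2, -2.1]
gripper_width: 0.414
time_s: 34.15
tcp_pos: [0.5508, 0.2091, 0.1362]
ee_rot: [[0.048, -0.999, 0.001], [-0.999, -0.048, 0.005], [-0.004, -0.002, -1.0]]
wrist_force: [-0.3, 0.1, -0.5]
gripper_width: 0.411
(array([0.55082629, 0.20913688, 0.13624657]), np.float64(-87.24272157812037), array([ 0.00148235,  0.00454008, -0.9999886 ]))
```

```bash
python3 -m inch '[{"jaw":255,"x":-0.05,"y":0.22,"z":-0.3,"ax":-0.02,"ay":0,"az":0.03},{"jaw":255,"x":0,"y":0.04,"z":-0.4,"ax":0,"ay":0,"az":0},{"jaw":255,"x":0,"y":0,"z":-0.1,"ax":0,"ay":0,"az":0},{"jaw":255,"x":0,"y":0,"z":0,"ax":0,"ay":0,"az":0}]';  python3 -c "
from tin import *
print(tcp()[:3])"
```

```text
time_s: 34.65
tcp_pos: [0.5469, 0.2229, 0.0846]
ee_rot: [[0.05, -0.999, -0.001], [-0.999, -0.05, -0.0], [0.0, 0.001, -1.0]]
wrist_force: [-0.6, -0.7, -1.4]
gripper_width: 0.409
(array([0.5468555 , 0.22294312, 0.08460075]), np.float64(-87.14919399271275), array([-5.72286770e-04, -3.78649533e-04, -9.99999765e-01]))
```

```bash
python3 -m inch '[{"jaw":255,"x":0.01,"y":0.03,"z":-0.2,"ax":0,"ay":0,"az":0.02},{"jaw":255,"x":0,"y":0,"z":-0.3,"ax":0,"ay":0,"az":0},{"jaw":255,"x":0,"y":0,"z":-0.25,"ax":0,"ay":0,"az":0},{"jaw":255,"x":0,"y":0,"z":-0.12,"ax":0,"ay":0,"az":0},{"jaw":255,"x":0,"y":0,"z":-0.05,"ax":0,"ay":0,"az":0},{"jaw":255,"x":0,"y":0,"z":0,"ax":0,"ay":0,"az":0}]';  python3 -c "
from tin import *
print(tcp()[:3])"
```

```text
time_s: 35.4
tcp_pos: [0.5492, 0.2254, 0.0283]
ee_rot: [[0.053, -0.999, 0.003], [-0.999, -0.053, 0.002], [-0.002, -0.004, -1.0]]
wrist_force: [-0.3, 0.7, -1.7]
gripper_width: 0.412
(array([0.5491706 , 0.22535651, 0.02827557]), np.float64(-86.95809048409745), array([ 0.00339821,  0.00204872, -0.99999213]))
```

```bash
python3 -m inch '[{"jaw":129,"x":-0.02,"y":0,"z":-0.01,"ax":0,"ay":0,"az":0},{"jaw":129,"x":0,"y":0,"z":0,"ax":0,"ay":0,"az":0},{"jaw":129,"x":0,"y":0,"z":0,"ax":0,"ay":0,"az":0},{"jaw":129,"x":0,"y":0,"z":0.5,"ax":0,"ay":0,"az":0},{"jaw":129,"x":0,"y":0,"z":0.8,"ax":0,"ay":0,"az":0},{"jaw":129,"x":0,"y":0,"z":0.8,"ax":0,"ay":0,"az":0},{"jaw":75,"x":0,"y":0,"z":0.3,"ax":0,"ay":0,"az":0},{"jaw":75,"x":0,"y":0,"z":0.05,"ax":0,"ay":0,"az":0}]';  python3 look.py w13
```

```text
time_s: 36.4
tcp_pos: [0.5487, 0.2257, 0.1821]
ee_rot: [[0.054, -0.999, 0.008], [-0.999, -0.054, 0.004], [-0.004, -0.008, -1.0]]
wrist_force: [0.0, 0.6, -0.8]
gripper_width: 0.639
[0.5487 0.2257 0.1821] -86.91 [ 0.0082  0.0045 -1.    ] 36.4
```

View pics/w13.png

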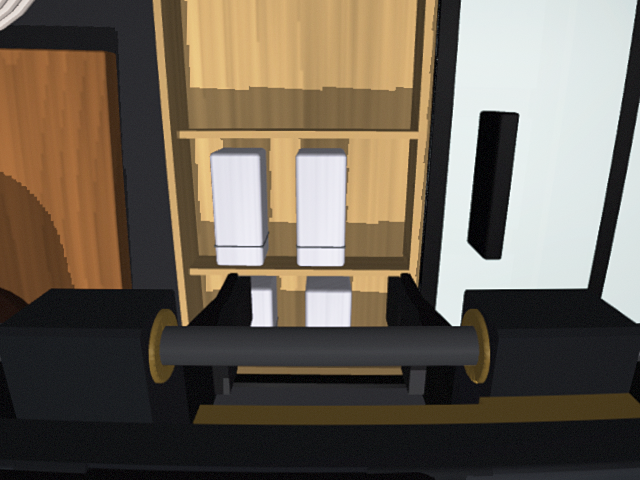

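```bash
python3 -m inch '[{"jaw":64,"x":-0.02,"y":-0.5,"z":0.05,"ax":0,"ay":0.04,"az":0},{"jaw":64,"x":-0.02,"y":-0.9,"z":0.02,"ax":0,"ay":0,"az":-0.15},{"jaw":64,"x":-0.02,"y":-0.9,"z":0.02,"ax":0,"ay":0,"az":-0.15},{"jaw":64,"x":-0.02,"y":-0.9,"z":0.02,"ax":0,"ay":0,"az":-0.15},{"jaw":64,"x":-0.02,"y":-0.9,"z":0,"ax":0,"ay":0,"az":-0.15},{"jaw":64,"x":-0.02,"y":-0.9,"z":0,"ax":0,"ay":0,"az":-0.15},{"jaw":64,"x":-0.02,"y":-0.9,"z":0,"ax":0,"ay":0,"az":-0.1},{"jaw":64,"x":-0.02,"y":-0.9,"z":0,"ax":0,"ay":0,"az":0},{"jaw":64,"x":-0.02,"y":-0.9,"z":0,"ax":0,"ay":0,"az":0},{"jaw":64,"x":0,"y":-0.9,"z":0,"ax":0,"ay":0,"az":0},{"jaw":64,"x":0,"y":-0.6,"z":0,"ax":0,"ay":0,"az":0},{"jaw":64,"x":0,"y":-0.3,"z":0,"ax":0,"ay":0,"az":0}]';  python3 look.py w14 .525,-.3680,84.6,.11
```

```text
time_s: 37.95
tcp_pos: [0.5275, -0.36, 0.1695]
ee_rot: [[-0.096, -0.995, -0.027], [-0.995, 0.095, 0.006], [-0.003, 0.028, -1.0]]
wrist_force: [0.6, 0.1, 0.6]
gripper_width: 0.75
[ 0.5275 -0.36    0.1695] -95.49 [-0.0275  0.006  -0.9996] 37.95
[ 0.5242 -0.3701] 84.1 121.0 7994 d: [-0.0033 -0.0101] turn -0.4
```

View pics/w14.png

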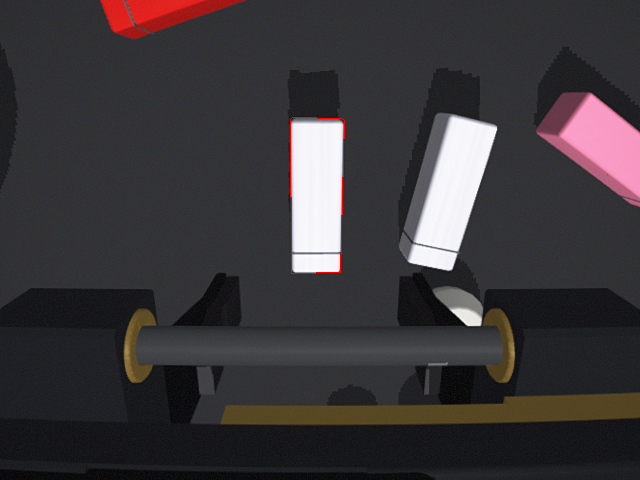

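```bash
python3 -m inch '[{"jaw":64,"x":-0.06,"y":-0.14,"z":-0.4,"ax":-0.03,"ay":-0.15,"az":-0.04},{"jaw":64,"x":-0.01,"y":-0.06,"z":-0.6,"ax":0,"ay":0,"az":0},{"jaw":64,"x":0,"y":0,"z":-0.5,"ax":0,"ay":0,"az":0},{"jaw":64,"x":0,"y":0,"z":-0.25,"ax":0,"ay":0,"az":0},{"jaw":64,"x":0,"y":0,"z":0,"ax":0,"ay":0,"az":0}]';  python3 -c "
from tin import *
print(tcp()[:3])"
```

```text
time_s: 38.62
tcp_pos: [0.5229, -0.3699, 0.0594]
ee_rot: [[-0.101, -0.995, -0.003], [-0.995, 0.101, 0.002], [-0.002, 0.004, -1.0]]
wrist_force: [0.9, -0.2, -0.4]
gripper_width: 0.748
(array([ 0.52289009, -0.36994122,  0.05936916]), np.float64(-95.77680920970718), array([-0.0034321 ,  0.00212581, -0.99999185]))
```

```bash
python3 -m inch '[{"jaw":64,"x":0,"y":0,"z":-0.4,"ax":0,"ay":-0.02,"az":0},{"jaw":64,"x":0,"y":0,"z":-0.3,"ax":0,"ay":0,"az":0},{"jaw":64,"x":-0.02,"y":0,"z":-0.13,"ax":0,"ay":0,"az":0},{"jaw":255,"x":0,"y":0,"z":0,"ax":0,"ay":0,"az":0},{"jaw":255,"x":0,"y":0,"z":0,"ax":0,"ay":0,"az":0},{"jaw":255,"x":0,"y":0,"z":0,"ax":0,"ay":0,"az":0},{"jaw":255,"x":0,"y":0,"z":0,"ax":0,"ay":0,"az":0},{"jaw":255,"x":0,"y":0,"z":0,"ax":0,"ay":0,"az":0}]';  python3 -c "
from tin import *
print(tcp()[:3])"
```

```text
time_s: 39.62
tcp_pos: [0.5263, -0.3709, 0.0144]
ee_rot: [[-0.098, -0.995, 0.01], [-0.995, 0.098, -0.003], [0.002, -0.011, -1.0]]
wrist_force: [-0.9, -0.3, -1.9]
gripper_width: 0.411
(array([ 0.52625594, -0.37089999,  0.01437296]), np.float64(-95.60413167918023), array([ 0.0102529 , -0.00329507, -0.99994201]))
```

```bash
python3 -m inch '[{"jaw":255,"x":0,"y":0,"z":0.5,"ax":0.02,"ay":0.06,"az":0},{"jaw":255,"x":0.1,"y":0.2,"z":0.8,"ax":0,"ay":0,"az":0.2},{"jaw":255,"x":0.15,"y":0.7,"z":0.5,"ax":0,"ay":0,"az":0.2},{"jaw":255,"x":0.15,"y":0.9,"z":0.1,"ax":0,"ay":0,"az":0.2},{"jaw":255,"x":0.15,"y":0.9,"z":0,"ax":0,"ay":0,"az":0.2},{"jaw":255,"x":0.15,"y":0.9,"z":0,"ax":0,"ay":0,"az":0},{"jaw":255,"x":0.15,"y":0.9,"z":0,"ax":0,"ay":0,"az":0},{"jaw":255,"x":0.15,"y":0.9,"z":0,"ax":0,"ay":0,"az":0},{"jaw":255,"x":0.15,"y":0.9,"z":0,"ax":0,"ay":0,"az":0},{"jaw":255,"x":0.1,"y":0.8,"z":0,"ax":0,"ay":0,"az":0},{"jaw":255,"x":0.05,"y":0.5,"z":0,"ax":0,"ay":0,"az":0},{"jaw":255,"x":0,"y":0.2,"z":0,"ax":0,"ay":0,"az":0}]'; python3 -m inch '[{"jaw":255,"x":0,"y":0,"z":0,"ax":0,"ay":0,"az":0}]';  python3 -c "
from tin import *
print(tcp()[:3])"
```

```text
time_s: 41.12
tcp_pos: [0.6019, 0.112, 0.1292]
ee_rot: [[0.042, -0.999, -0.003], [-0.999, -0.042, 0.003], [-0.003, 0.003, -1.0]]
wrist_force: [-0.7, -1.1, -1.3]
gripper_width: 0.41
time_s: 41.25
tcp_pos: [0.6015, 0.1123, 0.1289]
ee_rot: [[0.043, -0.999, -0.004], [-0.999, -0.043, 0.003], [-0.003, 0.004, -1.0]]
wrist_force: [0.4, -0.2, -2.1]
gripper_width: 0.41
(array([0.60154878, 0.11230886, 0.12889511]), np.float64(-87.5531828865109), array([-0.00378801,  0.00253406, -0.99998961]))
```

```bash
python3 -m inch '[{"jaw":255,"x":0.13,"y":0,"z":-0.3,"ax":-0.01,"ay":-0.02,"az":0.05},{"jaw":255,"x":0.02,"y":0,"z":-0.4,"ax":0,"ay":0,"az":0},{"jaw":255,"x":0,"y":0,"z":-0.15,"ax":0,"ay":0,"az":0},{"jaw":255,"x":0,"y":0,"z":0,"ax":0,"ay":0,"az":0}]';  python3 -c "
from tin import *
print(tcp()[:3])"
```

```text
time_s: 41.75
tcp_pos: [0.6106, 0.1073, 0.0738]
ee_rot: [[0.047, -0.999, -0.002], [-0.999, -0.047, -0.001], [0.0, 0.002, -1.0]]
wrist_force: [0.1, -0.0, -1.7]
gripper_width: 0.408
(array([0.61064731, 0.1072981 , 0.07380218]), np.float64(-87.32143149285699), array([-2.37780801e-03, -6.06919759e-04, -9.99996989e-01]))
```

```bash
python3 -m inch '[{"jaw":255,"x":0,"y":0.06,"z":-0.05,"ax":0,"ay":0,"az":0.04},{"jaw":255,"x":0,"y":0,"z":-0.3,"ax":0,"ay":0,"az":0},{"jaw":255,"x":0,"y":0,"z":-0.3,"ax":0,"ay":0,"az":0},{"jaw":255,"x":0,"y":0,"z":-0.15,"ax":0,"ay":0,"az":0},{"jaw":255,"x":0,"y":0,"z":-0.05,"ax":0,"ay":0,"az":0},{"jaw":255,"x":0,"y":0,"z":0,"ax":0,"ay":0,"az":0}]';  python3 -c "
from tin import *
print(tcp()[:3])"
```

```text
time_s: 42.5
tcp_pos: [0.614, 0.112, 0.0255]
ee_rot: [[0.055, -0.998, 0.006], [-0.998, -0.055, 0.002], [-0.002, -0.007, -1.0]]
wrist_force: [-0.1, -0.1, -1.3]
gripper_width: 0.412
(array([0.61403975, 0.1120095 , 0.02547084]), np.float64(-86.82226487330409), array([ 0.0064054 ,  0.00221465, -0.99997703]))
```

```bash
python3 -m inch '[{"jaw":255,"x":-0.05,"y":0,"z":-0.06,"ax":0,"ay":0.03,"az":0},{"jaw":255,"x":0,"y":0,"z":0,"ax":0,"ay":0,"az":0},{"jaw":126,"x":0,"y":0,"z":-0.01,"ax":0,"ay":0,"az":0},{"jaw":126,"x":0,"y":0,"z":0,"ax":0,"ay":0,"az":0},{"jaw":126,"x":0,"y":0,"z":0,"ax":0,"ay":0,"az":0},{"jaw":126,"x":0,"y":0,"z":0.5,"ax":0,"ay":0,"az":0},{"jaw":126,"x":0,"y":0,"z":0.8,"ax":0,"ay":0,"az":0},{"jaw":126,"x":0,"y":0,"z":0.8,"ax":0,"ay":0,"az":0},{"jaw":75,"x":0,"y":0,"z":0.3,"ax":0,"ay":0,"az":0},{"jaw":75,"x":0,"y":0,"z":0.05,"ax":0,"ay":0,"az":0}]';  python3 look.py w15
```

```text
time_s: 43.75
tcp_pos: [0.6118, 0.1121, 0.175]
ee_rot: [[0.056, -0.998, 0.005], [-0.998, -0.056, 0.003], [-0.003, -0.005, -1.0]]
wrist_force: [-0.6, 0.5, -0.4]
gripper_width: 0.646
[0.6118 0.1121 0.175 ] -86.78 [ 0.0052  0.0031 -1.    ] 43.75
```

View pics/w15.png

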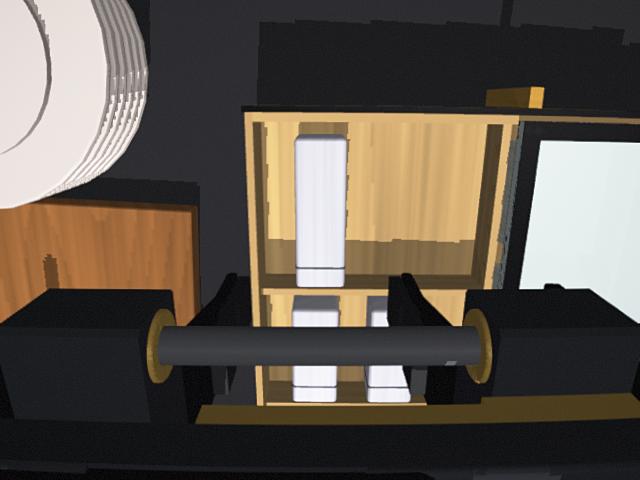

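```bash
python3 -m inch '[{"jaw":64,"x":-0.1,"y":-0.4,"z":0.05,"ax":0,"ay":0.02,"az":0},{"jaw":64,"x":-0.25,"y":-0.7,"z":0.02,"ax":0,"ay":0,"az":-0.3},{"jaw":64,"x":-0.3,"y":-0.8,"z":0.02,"ax":0,"ay":0,"az":-0.3},{"jaw":64,"x":-0.3,"y":-0.8,"z":0.02,"ax":0,"ay":0,"az":-0.3},{"jaw":64,"x":-0.3,"y":-0.8,"z":0,"ax":0,"ay":0,"az":-0.3},{"jaw":64,"x":-0.3,"y":-0.8,"z":0,"ax":0,"ay":0,"az":-0.3},{"jaw":64,"x":-0.3,"y":-0.8,"z":0,"ax":0,"ay":0,"az":-0.3},{"jaw":64,"x":-0.3,"y":-0.8,"z":0,"ax":0,"ay":0,"az":-0.2},{"jaw":64,"x":-0.3,"y":-0.8,"z":0,"ax":0,"ay":0,"az":0},{"jaw":64,"x":-0.2,"y":-0.6,"z":0,"ax":0,"ay":0,"az":0},{"jaw":64,"x":-0.1,"y":-0.3,"z":0,"ax":0,"ay":0,"az":0},{"jaw":64,"x":0,"y":-0.1,"z":0,"ax":0,"ay":0,"az":0}]';  python3 look.py w16 .430,-.3630,72.6,.11
```

```text
time_s: 45.3
tcp_pos: [0.4235, -0.3703, 0.1664]
ee_rot: [[-0.306, -0.952, -0.029], [-0.952, 0.306, 0.009], [0.0, 0.03, -1.0]]
wrist_force: [0.5, 0.2, 0.4]
gripper_width: 0.755
[ 0.4235 -0.3703  0.1664] -107.83 [-0.0286  0.0088 -0.9996] 45.3
[ 0.4285 -0.3629] 72.0 813.8125 8622 d: [0.005  0.0074] turn -0.2
```

View pics/w16.png

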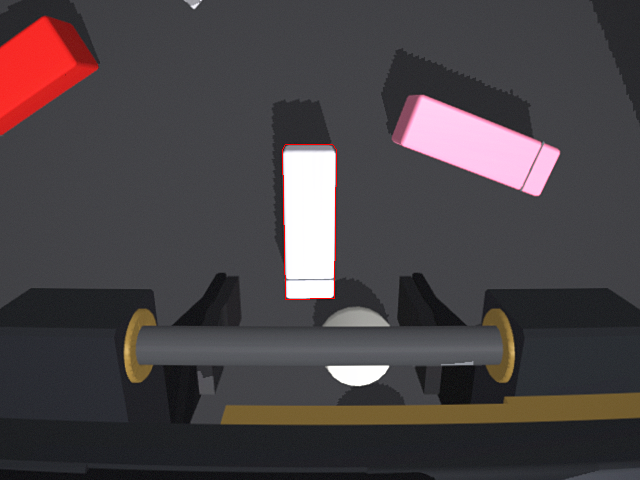

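```bash
python3 -m inch '[{"jaw":64,"x":0.07,"y":0.11,"z":-0.4,"ax":-0.05,"ay":-0.15,"az":-0.02},{"jaw":64,"x":0.01,"y":0.04,"z":-0.6,"ax":0,"ay":0,"az":0},{"jaw":64,"x":0,"y":0,"z":-0.5,"ax":0,"ay":0,"az":0},{"jaw":64,"x":0,"y":0,"z":-0.2,"ax":0,"ay":0,"az":0},{"jaw":64,"x":0,"y":0,"z":0,"ax":0,"ay":0,"az":0}]';  python3 -c "
from tin import *
print(tcp()[:3])"
```

```text
time_s: 45.98
tcp_pos: [0.4289, -0.3589, 0.0616]
ee_rot: [[-0.306, -0.952, -0.002], [-0.952, 0.306, -0.0], [0.001, 0.002, -1.0]]
wrist_force: [-0.5, 0.5, -0.6]
gripper_width: 0.749
(array([ 0.42888631, -0.35885209,  0.06156015]), np.float64(-107.82627283357077), array([-1.88818376e-03, -2.41536503e-04, -9.99998188e-01]))
```

```bash
python3 -m inch '[{"jaw":64,"x":-0.02,"y":-0.07,"z":-0.4,"ax":0,"ay":-0.02,"az":0},{"jaw":64,"x":0,"y":0,"z":-0.3,"ax":0,"ay":0,"az":0},{"jaw":64,"x":-0.02,"y":0,"z":-0.13,"ax":0,"ay":0,"az":0},{"jaw":255,"x":0,"y":0,"z":0,"ax":0,"ay":0,"az":0},{"jaw":255,"x":0,"y":0,"z":0,"ax":0,"ay":0,"az":0},{"jaw":255,"x":0,"y":0,"z":0,"ax":0,"ay":0,"az":0},{"jaw":255,"x":0,"y":0,"z":0,"ax":0,"ay":0,"az":0},{"jaw":255,"x":0,"y":0,"z":0,"ax":0,"ay":0,"az":0}]';  python3 -c "
from tin import *
print(tcp()[:3])"
```

```text
time_s: 46.98
tcp_pos: [0.4315, -0.3648, 0.0177]
ee_rot: [[-0.303, -0.953, 0.014], [-0.953, 0.303, -0.007], [0.002, -0.015, -1.0]]
wrist_force: [-0.2, 0.2, -2.3]
gripper_width: 0.413
(array([ 0.43154147, -0.36484921,  0.01772929]), np.float64(-107.6549884702949), array([ 0.01359783, -0.0067386 , -0.99988484]))
```

```bash
python3 -m inch '[{"jaw":255,"x":0,"y":0,"z":0.5,"ax":0.04,"ay":0.08,"az":0},{"jaw":255,"x":0.1,"y":0.2,"z":0.8,"ax":0,"ay":0,"az":0.3},{"jaw":255,"x":0.2,"y":0.7,"z":0.6,"ax":0,"ay":0,"az":0.4},{"jaw":255,"x":0.2,"y":0.9,"z":0.1,"ax":0,"ay":0,"az":0.4},{"jaw":255,"x":0.2,"y":0.9,"z":0,"ax":0,"ay":0,"az":0.4},{"jaw":255,"x":0.2,"y":0.9,"z":0,"ax":0,"ay":0,"az":0.4},{"jaw":255,"x":0.2,"y":0.9,"z":0,"ax":0,"ay":0,"az":0.1},{"jaw":255,"x":0.2,"y":0.9,"z":0,"ax":0,"ay":0,"az":0},{"jaw":255,"x":0.2,"y":0.9,"z":0,"ax":0,"ay":0,"az":0},{"jaw":255,"x":0.15,"y":0.7,"z":0,"ax":0,"ay":0,"az":0},{"jaw":255,"x":0.1,"y":0.4,"z":0,"ax":0,"ay":0,"az":0},{"jaw":255,"x":0,"y":0.1,"z":0,"ax":0,"ay":0,"az":0}]'; python3 -m inch '[{"jaw":255,"x":0,"y":0,"z":0,"ax":0,"ay":0,"az":0}]';  python3 -c "
from tin import *
print(tcp()[:3])"
```

```text
time_s: 48.48
tcp_pos: [0.5356, 0.1008, 0.1387]
ee_rot: [[0.049, -0.999, -0.002], [-0.999, -0.049, 0.002], [-0.002, 0.002, -1.0]]
wrist_force: [-0.5, -0.6, -1.7]
gripper_width: 0.413
time_s: 48.6
tcp_pos: [0.5351, 0.1007, 0.1383]
ee_rot: [[0.049, -0.999, -0.004], [-0.999, -0.049, 0.002], [-0.002, 0.003, -1.0]]
wrist_force: [0.4, 1.0, -1.4]
gripper_width: 0.411
(array([0.53505972, 0.10069717, 0.13828203]), np.float64(-87.1633692984945), array([-0.00351637,  0.00174275, -0.9999923 ]))
```

```bash
python3 -m inch '[{"jaw":255,"x":0.18,"y":0.12,"z":-0.3,"ax":-0.01,"ay":-0.02,"az":0.02},{"jaw":255,"x":0.03,"y":0.02,"z":-0.4,"ax":0,"ay":0,"az":0},{"jaw":255,"x":0,"y":0,"z":-0.2,"ax":0,"ay":0,"az":0},{"jaw":255,"x":0,"y":0,"z":0,"ax":0,"ay":0,"az":0}]';  python3 -c "
from tin import *
print(tcp()[:3])"
```

```text
time_s: 49.1
tcp_pos: [0.5482, 0.1065, 0.0801]
ee_rot: [[0.049, -0.999, -0.001], [-0.999, -0.049, -0.001], [0.001, 0.001, -1.0]]
wrist_force: [0.5, -0.1, -1.7]
gripper_width: 0.411
(array([0.54820188, 0.10648305, 0.08011274]), np.float64(-87.19862241075951), array([-1.25615956e-03, -9.25437278e-04, -9.99998783e-01]))
```

```bash
python3 -m inch '[{"jaw":255,"x":0,"y":0,"z":-0.15,"ax":0,"ay":0,"az":0.02},{"jaw":255,"x":0,"y":0,"z":-0.3,"ax":0,"ay":0,"az":0},{"jaw":255,"x":0,"y":0,"z":-0.3,"ax":0,"ay":0,"az":0},{"jaw":255,"x":-0.02,"y":0,"z":-0.15,"ax":0,"ay":0,"az":0},{"jaw":255,"x":0,"y":0,"z":-0.05,"ax":0,"ay":0,"az":0},{"jaw":255,"x":0,"y":0,"z":0,"ax":0,"ay":0,"az":0}]';  python3 -c "
from tin import *
print(tcp()[:3])"
```

```text
time_s: 49.85
tcp_pos: [0.5495, 0.1069, 0.0244]
ee_rot: [[0.053, -0.999, 0.005], [-0.999, -0.053, 0.001], [-0.001, -0.005, -1.0]]
wrist_force: [0.4, -0.6, -2.4]
gripper_width: 0.415
(array([0.54950719, 0.10685907, 0.02437921]), np.float64(-86.95087902374297), array([ 0.00541532,  0.00137292, -0.99998439]))
```

```bash
python3 -m inch '[{"jaw":126,"x":-0.02,"y":0,"z":-0.01,"ax":0,"ay":0,"az":0},{"jaw":126,"x":0,"y":0,"z":0,"ax":0,"ay":0,"az":0},{"jaw":126,"x":0,"y":0,"z":0,"ax":0,"ay":0,"az":0},{"jaw":126,"x":0,"y":0,"z":0.5,"ax":0,"ay":0,"az":0},{"jaw":126,"x":0,"y":0,"z":0.8,"ax":0,"ay":0,"az":0},{"jaw":126,"x":0,"y":0.3,"z":0.8,"ax":0,"ay":0.03,"az":0},{"jaw":75,"x":0,"y":0.5,"z":0.8,"ax":0,"ay":0,"az":0},{"jaw":50,"x":0,"y":0.5,"z":0.8,"ax":0,"ay":0,"az":0},{"jaw":0,"x":0,"y":0.3,"z":0.5,"ax":0,"ay":0,"az":0},{"jaw":0,"x":0,"y":0.05,"z":0.1,"ax":0,"ay":0,"az":0},{"jaw":0,"x":0,"y":0,"z":0,"ax":0,"ay":0,"az":0}]';  python3 look.py w17; python3 -c "
from h import *
cv2.imwrite('pics/top17.png',capture('top')[:,:,::-1])"
```

```text
time_s: 51.22
tcp_pos: [0.5474, 0.2075, 0.2917]
ee_rot: [[0.052, -0.999, 0.003], [-0.999, -0.052, 0.004], [-0.004, -0.004, -1.0]]
wrist_force: [-0.3, -0.7, -0.9]
gripper_width: 0.963
[0.5474 0.2075 0.2917] -87.01 [ 0.0033  0.0041 -1.    ] 51.23
```

View pics/w17.png

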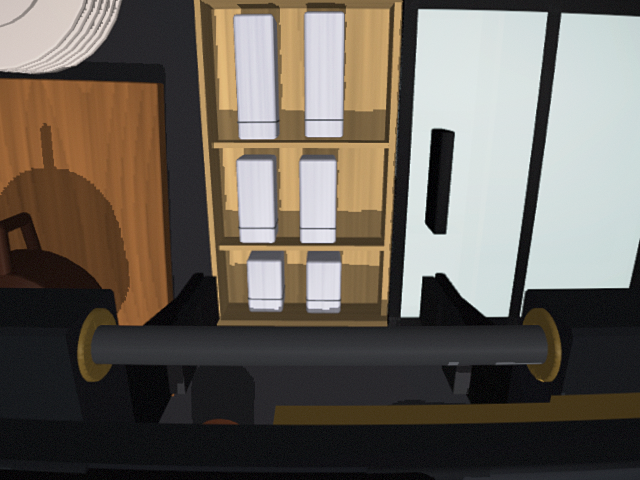

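View pics/top17.png

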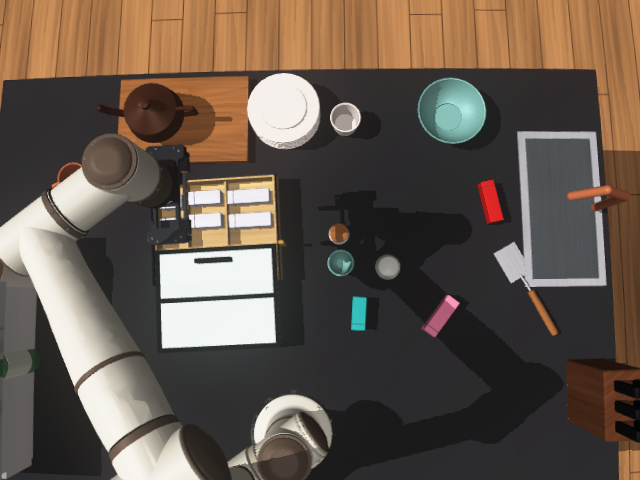

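Run:
```python
from tin import *; from cs import *
p=camera_params("wrist"); im=capture("wrist"); b=im[:,:,::-1].copy()
for x,y,L in((.085,-.0915,.11),(.022,-.0915,.11),(.089,.025,.085),(.029,.025,.085),(.085,.1165,.06),(.022,.1165,.06)):
    w=c2w([x,y,0])[0]
    v,f,g=fit(im,p,w[0],w[1],np.radians(93),L,z0=.006,thr=150)
    print(w2c([v[0],v[1],0])[0].round(4),"angle off",np.degrees(v[2]).round(1)-93,f,g)
    cv2.polylines(b,[sil(p,*v,L,.006).round().astype(int).reshape(-1,1,2)],True,(0,0,255),1)
cv2.imwrite("pics/w18.png",cv2.resize(b[:330,190:420],None,fx=2.3,fy=1.8))
```

```text
[ 0.0856 -0.089 ] angle off 0.7000000000000028 1188.5625 4974
[ 0.0232 -0.0908] angle off -0.4000000000000057 783.5625 4955
[0.0911 0.0303] angle off -3.200000000000003 1610.4375 3783
[0.0287 0.0309] angle off 0.29999999999999716 1231.25 3662
[0.0858 0.1238] angle off -6.200000000000003 1481.6875 2250
[0.0222 0.1276] angle off 0.9000000000000057 1407.4375 2169
```

View pics/w18.png

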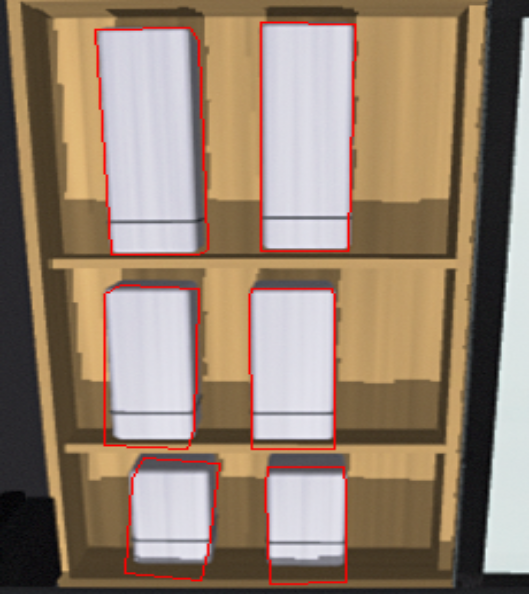

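Run:
```python
from h import *; from cs import *
p=camera_params("wrist")
def q(a,b):
    P=[(190+a[0]/2.3,a[1]/1.8),(190+b[0]/2.3,b[1]/1.8)]
    w=p2w(p,P,.042); c=w2c(w); print(c.round(4).tolist(),c.mean(0).round(4))
q((170,472),(170,562)); q((306,468),(306,562)); q((153,291),(153,439)); q((292,290),(292,442)); q((147,30),(160,253)); q((306,24),(306,248))
```

```text
[[0.0827, 0.0876], [0.0849, 0.1441]] [0.0838 0.1159]
[[0.0224, 0.0851], [0.0223, 0.144]] [0.0224 0.1146]
[[0.0861, -0.0147], [0.0894, 0.0679]] [0.0877 0.0266]
[[0.0285, -0.0151], [0.0286, 0.0696]] [0.0285 0.0272]
[[0.0838, -0.1428], [0.0824, -0.0346]] [ 0.0831 -0.0887]
[[0.0229, -0.1452], [0.0227, -0.037]] [ 0.0228 -0.0911]
```

```bash
python3 -m inch '[{"jaw":0,"x":-0.3,"y":0,"z":-0.3,"ax":-0.02,"ay":0.02,"az":0},{"jaw":0,"x":-0.5,"y":-0.05,"z":-0.6,"ax":0,"ay":0,"az":0},{"jaw":0,"x":-0.5,"y":-0.05,"z":-0.7,"ax":0,"ay":0,"az":0},{"jaw":0,"x":-0.25,"y":0,"z":-0.6,"ax":0,"ay":0,"az":0},{"jaw":0,"x":-0.05,"y":0,"z":-0.4,"ax":0,"ay":0,"az":0},{"jaw":0,"x":0,"y":0,"z":-0.1,"ax":0,"ay":0,"az":0},{"jaw":0,"x":0,"y":0,"z":0,"ax":0,"ay":0,"az":0}]';  python3 look.py w19
```

```text
time_s: 52.25
tcp_pos: [0.4455, 0.1931, 0.1177]
ee_rot: [[0.045, -0.999, -0.012], [-0.999, -0.045, -0.01], [0.009, 0.012, -1.0]]
wrist_force: [0.5, 0.3, 0.1]
gripper_width: 0.998
[0.4455 0.1931 0.1177] -87.44 [-0.012  -0.01   -0.9999] 52.25
```

View pics/w19.png

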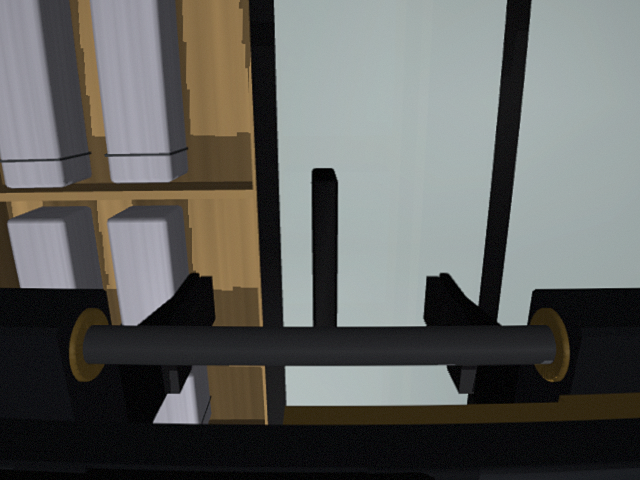

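```bash
python3 -m inch '[{"jaw":0,"x":-0.03,"y":0.08,"z":-0.2,"ax":0.06,"ay":-0.07,"az":0.03},{"jaw":0,"x":0,"y":0,"z":-0.3,"ax":0,"ay":0,"az":0},{"jaw":0,"x":0,"y":0,"z":-0.2,"ax":0,"ay":0,"az":0},{"jaw":0,"x":0,"y":0,"z":-0.1,"ax":0,"ay":0,"az":0},{"jaw":0,"x":0,"y":0,"z":0,"ax":0,"ay":0,"az":0}]';  python3 -c "
from tin import *
print(tcp()[:3])"
```

```text
time_s: 52.92
tcp_pos: [0.4482, 0.2004, 0.073]
ee_rot: [[0.049, -0.999, 0.01], [-0.999, -0.049, 0.008], [-0.007, -0.01, -1.0]]
wrist_force: [-0.7, -0.3, 0.2]
gripper_width: 0.999
(array([0.44822309, 0.20043214, 0.07299585]), np.float64(-87.17153761837187), array([ 0.00965979,  0.00767454, -0.99992389]))
```

```bash
python3 -m inch '[{"jaw":255,"x":-0.07,"y":0,"z":-0.05,"ax":-0.03,"ay":0.04,"az":0},{"jaw":255,"x":0,"y":0,"z":0,"ax":0,"ay":0,"az":0},{"jaw":255,"x":0,"y":0,"z":0,"ax":0,"ay":0,"az":0},{"jaw":255,"x":0,"y":0,"z":0,"ax":0,"ay":0,"az":0},{"jaw":255,"x":0,"y":0,"z":0,"ax":0,"ay":0,"az":0},{"jaw":255,"x":0,"y":0,"z":0,"ax":0,"ay":0,"az":0},{"jaw":255,"x":0,"y":0,"z":0,"ax":0,"ay":0,"az":0},{"jaw":255,"x":0,"y":0,"z":0,"ax":0,"ay":0,"az":0},{"jaw":255,"x":0,"y":0,"z":0,"ax":0,"ay":0,"az":0},{"jaw":255,"x":0,"y":0,"z":0,"ax":0,"ay":0,"az":0}]';  python3 -c "
from tin import *
print(tcp()[:3])"
```

```text
time_s: 54.18
tcp_pos: [0.4427, 0.2006, 0.0709]
ee_rot: [[0.049, -0.999, 0.001], [-0.999, -0.049, 0.003], [-0.003, -0.001, -1.0]]
wrist_force: [0.3, -0.4, -0.2]
gripper_width: 0.138
(array([0.44274   , 0.20063533, 0.07090918]), np.float64(-87.1899144784268), array([ 9.68258813e-04,  2.58013469e-03, -9.99996203e-01]))
```

```bash
python3 -m inch '[{"jaw":255,"x":0.3,"y":0.016,"z":0,"ax":0,"ay":0,"az":0},{"jaw":255,"x":0.3,"y":0.016,"z":0,"ax":0,"ay":0,"az":0},{"jaw":255,"x":0.3,"y":0.016,"z":0,"ax":0,"ay":-0.05,"az":0},{"jaw":255,"x":0.3,"y":0.016,"z":0,"ax":0,"ay":-0.05,"az":0},{"jaw":255,"x":0.3,"y":0.016,"z":0,"ax":0,"ay":-0.05,"az":0}]'
```

```text
time_s: 54.8
tcp_pos: [0.5195, 0.2043, 0.0709]
ee_rot: [[0.047, -0.999, 0.0], [-0.999, -0.047, -0.003], [0.003, 0.0, -1.0]]
wrist_force: [-12.7, 4.3, 8.7]
gripper_width: 0.136
```

```bash
python3 -m inch '[{"jaw":255,"x":0.3,"y":0.016,"z":0,"ax":0,"ay":0,"az":0},{"jaw":255,"x":0.3,"y":0.016,"z":0,"ax":0,"ay":0,"az":0},{"jaw":255,"x":0.3,"y":0.016,"z":0,"ax":0,"ay":0,"az":0},{"jaw":255,"x":0.3,"y":0.016,"z":0,"ax":0,"ay":0,"az":0},{"jaw":255,"x":0.25,"y":0.013,"z":0,"ax":0,"ay":0,"az":0}]'
```

```text
time_s: 55.42
tcp_pos: [0.5916, 0.2079, 0.0708]
ee_rot: [[0.046, -0.998, -0.033], [-0.999, -0.046, -0.011], [0.01, 0.034, -0.999]]
wrist_force: [-10.6, 2.2, 7.4]
gripper_width: 0.138
```

```bash
python3 -m inch '[{"jaw":255,"x":0.25,"y":0.013,"z":0,"ax":0,"ay":-0.1,"az":0},{"jaw":255,"x":0.2,"y":0.01,"z":0,"ax":0,"ay":-0.05,"az":0}]'; python3 -m inch '[{"jaw":255,"x":0.15,"y":0.008,"z":0,"ax":0,"ay":0,"az":0}]'; python3 -m inch '[{"jaw":255,"x":0.15,"y":0.008,"z":0,"ax":0,"ay":0,"az":0}]'
```

```text
time_s: 55.68
tcp_pos: [0.6132, 0.209, 0.0709]
ee_rot: [[0.046, -0.999, -0.019], [-0.999, -0.046, -0.014], [0.013, 0.02, -1.0]]
wrist_force: [-11.1, 1.7, 7.1]
gripper_width: 0.141
time_s: 55.8
tcp_pos: [0.6167, 0.209, 0.0707]
ee_rot: [[0.046, -0.998, -0.031], [-0.999, -0.045, -0.017], [0.016, 0.032, -0.999]]
wrist_force: [-25.6, 6.5, 16.7]
gripper_width: 0.137
time_s: 55.92
tcp_pos: [0.6165, 0.2088, 0.0706]
ee_rot: [[0.045, -0.998, -0.051], [-0.999, -0.044, -0.021], [0.019, 0.052, -0.998]]
wrist_force: [-30.2, 7.2, 16.9]
gripper_width: 0.14
```

```bash
python3 -m inch '[{"jaw":255,"x":0,"y":0,"z":0,"ax":0,"ay":0,"az":0},{"jaw":0,"x":0,"y":0,"z":0,"ax":0,"ay":0,"az":0},{"jaw":0,"x":0,"y":0,"z":0,"ax":0,"ay":0,"az":0},{"jaw":0,"x":0,"y":0,"z":0,"ax":0,"ay":0,"az":0},{"jaw":0,"x":0,"y":0,"z":0,"ax":0,"ay":0,"az":0},{"jaw":0,"x":0,"y":0,"z":0.1,"ax":0,"ay":0,"az":0},{"jaw":0,"x":0,"y":0,"z":0.6,"ax":0,"ay":0,"az":0},{"jaw":0,"x":-0.3,"y":0,"z":0.8,"ax":0,"ay":0,"az":0},{"jaw":0,"x":-0.5,"y":0,"z":0.8,"ax":0.1,"ay":-0.3,"az":0},{"jaw":0,"x":-0.5,"y":0,"z":0.8,"ax":0.1,"ay":0,"az":0},{"jaw":0,"x":-0.1,"y":0,"z":0.2,"ax":0,"ay":0,"az":0},{"jaw":0,"x":0,"y":0,"z":0,"ax":0,"ay":0,"az":0}]';  python3 look.py w20
python3 - <<'E'
from h import *
cv2.imwrite('pics/top20.png',capture('top')[:,:,::-1])
E
```

```text
time_s: 57.42
tcp_pos: [0.5309, 0.2077, 0.2752]
ee_rot: [[0.044, -0.999, 0.006], [-0.999, -0.044, 0.015], [-0.015, -0.007, -1.0]]
wrist_force: [0.3, 0.1, -0.1]
gripper_width: 0.998
[0.5309 0.2077 0.2752] -87.49 [ 0.0059  0.0153 -0.9999] 57.42
```

View pics/w20.png

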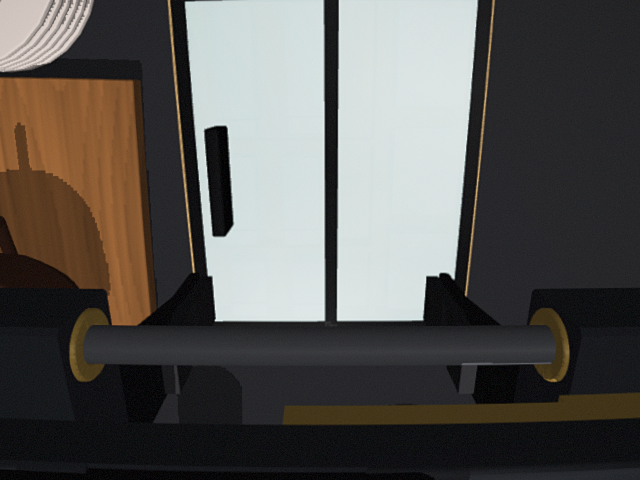

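View pics/top20.png

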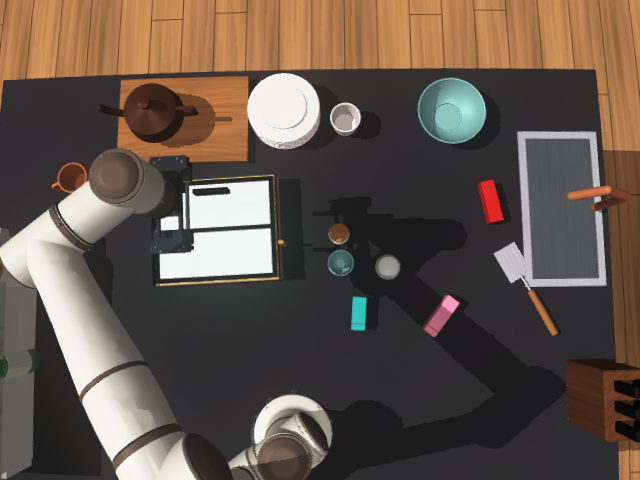

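The thin oak rim shows equally on both sides of the shutter, left edge (180,150) and right edge (482,150). The firm stop was also felt at 30 N. The crockery stands where it was, so I'm handing in.

```bash
python3 -c "
from station import finish_job
print(finish_job())"
```

```text
the job is handed in; nothing more can be done
None
```

The job is handed in at about 57 s. All six tins are in their rows, two long, two medium and two short, and the shutter is pushed shut over them.

- **Shutter opened:** I pulled it by its handle until the leading edge stood about 2 to 4 mm past the brass tab's centre, within the 8 mm allowed.
- **Tins:** I measured their middles in the case before shutting, and all were within about 3 mm of their row's middle line. No tin seemed to have been knocked and the grip never slackened. I left the decoys and crockery alone, and the last top picture shows them where they started.
- **Shutter closed:** I pushed until it hit the stop. The force rose to about 30 N and the handle stopped where I expected, at x ≈ 0.6165 m. The last picture shows an equal rim at both ends of the case. The arm is clear, with the tool about 0.27 m up.

Two checks disagreed:
- **Cameras:** the top and wrist cameras differed by 2 to 5 mm on the case. I used the wrist camera throughout, for tins and case alike, so that error should cancel out.
- **Tin outlines:** an automatic outline fit of the tins in the case put the middle and short tins up to 11 mm off their line. It had missed their shaded end faces, so I relied on edges read off the picture, which gave the 3 mm figure above.

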